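Fit the return spring of a welding jig

TASK

Take the tension spring from its wooden rest, put its hook down into the hole at the end of the jig's slack lever (the hole strap is clamped anywhere along a two-centimetre slot, so feel along the lever for the hole, gently), then stretch the spring and drop its eye over the head of the far post so that it stays down on the neck and the spring holds the lever against its stop. Do not force the lever, the strap or the post, and leave the other things on the bench where they are.

Things in the scene. Friction and masses are not known exactly. Their poses are not given: they have to be found in the camera images.
- tab (a point): Centre of the spring's flat metal grip tab, on the spring's axis; tab 24 mm long along the axis, 12 mm wide, 14 mm high. Axes: x along the spring from hook to eye, z up, y across. Unstretched, along this x: hook pin at -88 mm, coil (15.6 mm across) -56 to -12 mm, eye's centre +26 mm.
- spring: The whole tension spring, about 110 g; origin and axes as tab. It does not bend: its hook end slides straight out along the axis as it stretches, by 50 mm at most. It pulls with about 3.5 N at the first mm and 0.35 N more for each mm; fitted: about 21 mm, 11 N; 2 N more while the eye passes the head of the post.
- eye (a point): Centre of the spring's eye, a ring in the spring's level plane: hole 15 mm, 24 mm over all, 5 mm thick. Axes as tab.
- hook_tip (a point): Lower end of the hook pin, 15 mm below the spring's axis. The pin is 5.5 mm thick with a round end. A level arm, 5.5 mm thick, runs on the axis 24 mm from the pin to a 14 mm thick plug.
- clamp_screw (a point): Clamp screw on the lever, at the level of the top face (49 mm above the table) of the slotted steel strap it holds: 68 mm along x, 26 mm along y, 6 mm thick. x points along the lever to its pivot 53 mm away, z up. The hole (7.5 mm, mouth chamfered to 8.5 mm, through, free below) is in the strap at y = 0, x = -12 to -32 mm: set anew each time, not measured. The screw head stands 4 mm up.
- lever (a joint): Angle of the lever about its upright pivot (rad): slack near 0 to 0.12, on its stop at 0.30; growing, it moves the hole towards the post. Held by friction (0.22 N m): about 3 N across the lever at the hole turns it, pushes along it do not.
- post_seat (a point): On the far post's axis at the height of the fitted eye's centre, 52 mm above the table. +y points level to the middle of the hole's range when the lever is on its stop, 140 mm away; the pivot is at +y 140, +x 75 mm. z up.
- jig: The jig: fixed grey base plate 160 x 220 x 10 mm with pivot, lever and post. The upright round post has a shoulder 18 mm across, 48.5 mm above the table, then a neck 7 mm across, 10 mm high, and a head 11 mm across, 4 mm high (top 62.5 mm). The fitted eye lies on the shoulder or just above it, drawn 4 mm off the axis to the lever. Axes as post_seat.
- rest_mid (a point): Wooden rest, a fixed plank 150 x 46 x 12 mm with blocks under coil and eye; the point is on the table below the tab. The spring's axis lies along x here, 40 mm above the table; nothing stands beside the tab above the plank.
- wrench: Bystander: open-ended wrench lying flat; leave it alone. Origin on the table under it.
- hammer: Bystander: hammer lying flat; leave it alone. Origin on the table under it.
- brush: Bystander: wire brush lying flat; leave it alone. Origin on the table under it.
- spray_can: Bystander: steel can 170 mm tall, 60 mm across; leave it alone. Origin on the table under it.
- magnet: Bystander: black block magnet 70 x 16 x 30 mm; leave it alone. Origin on the table under it.
- tin: Bystander: open steel tin 60 mm across, 75 mm tall, with rods standing in it, about 145 mm tall in all; leave it alone. Origin on the table under it.

How it is judged:
By the outcome, as a careful person would: the job done as asked, in the order asked, and still so for the second after the job is handed in, with the robot touching nothing.
It also fails if it takes over 64 s, if anything falls off the work surface, if the arm or the gripper's body presses on something with over 40 N, if the wrist force passes 120 N, or if a joint passes its speed limit or range.

ROBOT

A 6-joint arm with a two-finger parallel gripper is mounted at the origin on the work surface. World frame = base frame: x ahead of the robot, y to its left, z up, the work surface at z = 0. Lengths are in m, angles in rad, forces in N, time in s.
With the tool pointing down it reaches from about 0.35 to 0.775 m from the base axis. Payload 7.3 kg.
Tool frame: the origin (TCP) lies midway between the tips of the shut fingers; the grasp point (between the pads) lies 19 mm behind it (arm.pinch_z is the z of the grasp point in the tool frame, in m); z points along the fingers, x is the direction in which the jaws open and shut, and the axes are right-handed (so a half turn about z gives the same grasp; the last joint's range is limited). The gripper opens to 92 mm and grips with 3 to 60 N. Pads are 19 mm wide; open, the fingers measure 130 mm over their backs; the gripper's body (75 mm by 190 mm) begins 47 mm behind the grasp point.
Start: joints at [1.162, 0.342, 1.524, -0, 1.275, -0.146], TCP at [0.136, 0.507, 0.227] pointing down, gripper open.
Joint ranges: [-2.53, 2.53], [-0.77, 2.02], [0.04, 2.7], [-1, 4.14], [0.28, 2.66], [-3.11, 3.11]. Speed limits (rad/s): [2.57, 2.57, 3.14, 3.14, 3.14, 3.14].

INTERFACE

Orientations are given as a rotation vector (axis times angle).
In Python, from plant import arm gives the robot as it stands.
- The arm moves only by the tool arm_command, never from a script. Its argument "moves" is text: rows parted by semicolons, each of 4 numbers parted by spaces: the shift along the tool's x, y, z in m, then the turn about the tool's z in degrees. A call has 1 to 10 rows; each row is the pose to reach, as a shift and turn from the pose commanded when the call began, along the tool's axes at that moment; what a row does not reach only later rows make up. A row lasts 1/12 s, in which the tool goes at most 41.7 mm and 7.16 degrees, less where a joint would pass 70% of its speed; a pose out of reach is approached as far as the arm can. A call with a gripper value outside its range is refused whole. "gripper" is the finger opening in m, from 0 to 0.0918, set as the call begins (left out, the last holds). The fingers move at their own pace and stop on an object; "newtons" is the grip in N (left out, the last holds). Time passes only in rows, so rows that repeat a pose let the fingers close. It gives the time, the measured TCP pose, the force and the opening at its end, in the units of the state.
- arm.get_obs(): the state, without advancing time (a new reading comes with each control period).
- arm.snapshot(name): name is "side" or "top"; returns a dict with "image" (384x512x3 uint8, red, green, blue), "camera_matrix" (3x3 intrinsics, pixels), "camera_from_world" (4x4, takes a point from world to camera coordinates). Camera axes: x right, y up, looking along -z (the intrinsics and any distortion apply to the point x, -y, -z); pixel columns grow to the right and rows downward; lengths in m; the calibration is good to about 2 mm. A picture is of the moment at which its call begins. There is no depth.
- arm.hand_in(): hands the job in, once; it reports no verdict.
The state is a dict: "clock": time; "joints": joint angles; "qd": joint speeds; "tau": joint torques, N m; "ee_pos": TCP position; "ee_rot": TCP orientation; "force": force on the tool from outside, world axes, zero at the start; "moment": the same for the moment, N m; "gripper_width": finger opening in m.
Only numpy, scipy, OpenCV 4.12 (cv2) and the standard library are available. Lean on these libraries where they do the work, as an engineer would, in place of code of your own. Each camera call takes 0.05 s, during which the arm holds its last target.

## Working session

There is one attempt and no reset: what is moved stays moved. The work goes in short steps, Python scripts to look and compute and a tool call to move; the robot and the scene stay as the last step left them, time stands still between calls to the robot, and variables do not carry over. Pictures are saved under pics/ and viewed, and the job is handed in when it is done.

Besides the shell and the picture viewer there is one more tool, called after ">>>" by a JSON object that holds its "op" and its "data". arm_command: Moves the arm, as the interface text tells. Its arguments: {"type":"object","properties":{"moves":{"type":"string"},"gripper":{"type":"number"},"newtons":{"type":"number"}},"required":["moves"]}

```bash
ls; mkdir -p pics; python3 - <<'E'
from plant import arm
import cv2,numpy as np,pickle
o=arm.get_obs();print(o['clock'],o['ee_pos'],o['ee_rot'],o['force'],o['gripper_width'],arm.pinch_z)
for n in ('side','top'):
    s=arm.snapshot(n);pickle.dump(s,open(f'{n}0.pkl','wb'))
    cv2.imwrite(f'pics/{n}0.png',cv2.resize(s['image'][:,:,::-1],(800,600),interpolation=cv2.INTER_CUBIC))
    print(n,s['camera_matrix'],s['camera_from_world'],[k for k in s])
E
```

```text
pics
0.0 [0.13619672 0.50658564 0.22604003] [ 2.49271512e+00  1.91075116e+00 -2.16698099e-03] [-0.89543068  0.53372806 -0.99311041] 0.09176251639265748 -0.0188
side [[426.86247011   0.         252.06000781]
 [  0.         426.86247011 186.40804221]
 [  0.           0.           1.        ]] [[ 0.98835641 -0.15159271 -0.01308651 -0.56368932]
 [ 0.12013048  0.72465017  0.67856525 -0.13490424]
 [-0.0933824  -0.67223641  0.73442354 -1.03204687]
 [ 0.          0.          0.          1.        ]] ['image', 'camera_matrix', 'camera_from_world']
top [[428.57385527   0.         241.90941957]
 [  0.         428.57385527 193.37682452]
 [  0.           0.           1.        ]] [[-0.02734117 -0.99949755  0.01603471  0.01459299]
 [ 0.9884089  -0.02463458  0.14980318 -0.57701262]
 [-0.1493329   0.01994464  0.98858581 -1.11704951]
 [ 0.          0.          0.          1.        ]] ['image', 'camera_matrix', 'camera_from_world']
```

View pics/side0.png

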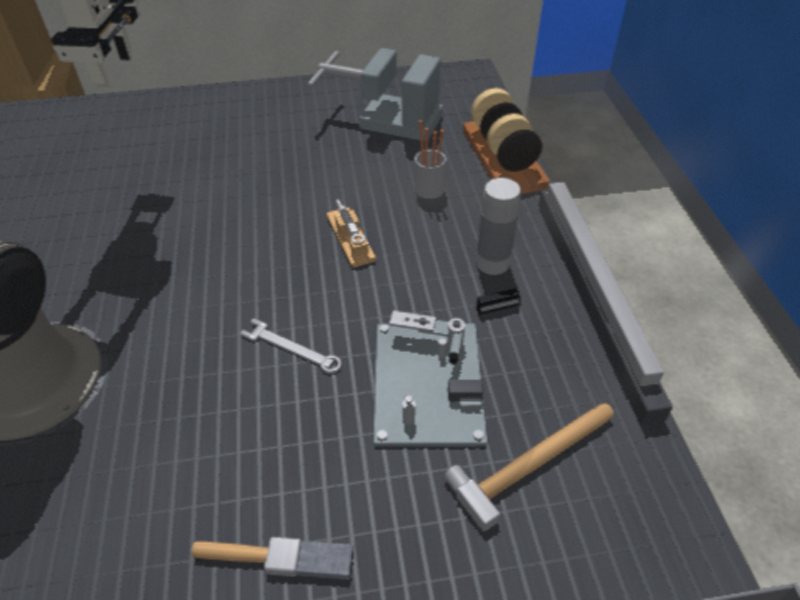

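View pics/top0.png

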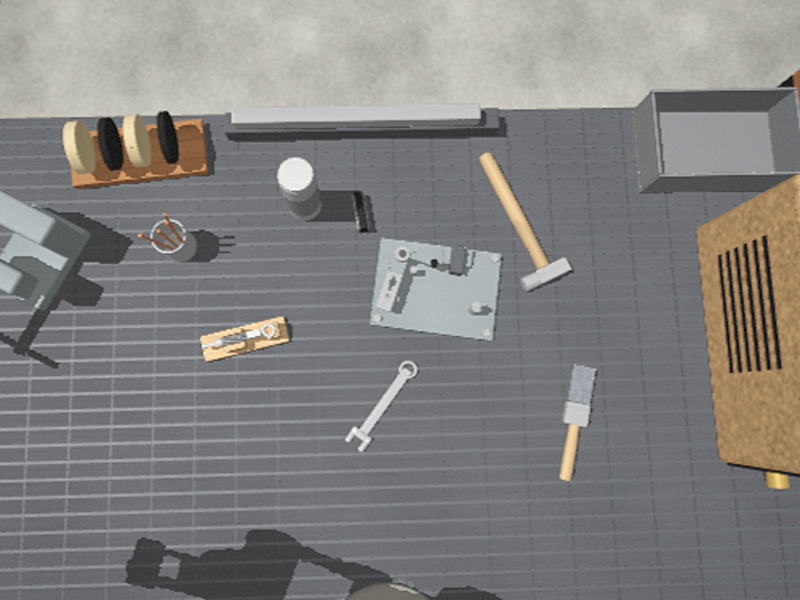

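The side view shows the rest at about (352,238) and the jig at (430,380), both in 800x600 pixels. The top view shows the rest at (245,338) and the jig at (437,288). I'll zoom in on both.

```bash
cat > h.py <<'E'
import numpy as np,cv2,pickle
from scipy.spatial.transform import Rotation as R
def load(n,i=0): return pickle.load(open(f'{n}{i}.pkl','rb'))
def proj(s,P):
    P=np.atleast_2d(P);c=P@s['camera_from_world'][:3,:3].T+s['camera_from_world'][:3,3]
    c=c*[1,-1,-1];q=c@s['camera_matrix'].T;return q[:,:2]/q[:,2:]
def ray(s,uv):
    T=s['camera_from_world'];d=np.linalg.inv(s['camera_matrix'])@[uv[0],uv[1],1];d=d*[1,-1,-1]
    return -T[:3,:3].T@T[:3,3],T[:3,:3].T@d
def atz(s,uv,z):
    o,d=ray(s,uv);return o+d*(z-o[2])/d[2]
def tri(s1,a,s2,b):
    o1,d1=ray(s1,a);o2,d2=ray(s2,b)
    t=np.linalg.lstsq(np.c_[d1,-d2],o2-o1,rcond=None)[0]
    p,q=o1+d1*t[0],o2+d2*t[1];return (p+q)/2,np.linalg.norm(p-q)
def crop(s,u0,v0,w,h,name,k=8):
    im=s['image'][v0:v0+h,u0:u0+w,::-1]
    im=cv2.resize(im,None,fx=k,fy=k,interpolation=cv2.INTER_CUBIC)
    st=10
    for u in range((u0//st+1)*st,u0+w,st): cv2.putText(im,str(u),(int((u-u0+.5)*k),10),0,.35,(0,255,255));cv2.line(im,(int((u-u0+.5)*k),12),(int((u-u0+.5)*k),18),(0,255,255))
    for v in range((v0//st+1)*st,v0+h,st): cv2.putText(im,str(v),(0,int((v-v0+.5)*k)),0,.35,(0,255,255));cv2.line(im,(24,int((v-v0+.5)*k)),(30,int((v-v0+.5)*k)),(0,255,255))
    cv2.imwrite(f'pics/{name}.png',im)
E
python3 - <<'E'
from h import *
t=load('top');s=load('side')
crop(t,125,198,66,36,'tr',12);crop(t,230,148,98,74,'tj',8)
crop(s,200,122,50,52,'sr',11);crop(s,234,194,82,94,'sj',6)
E
```

```text
(no output)
```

View pics/tr.png

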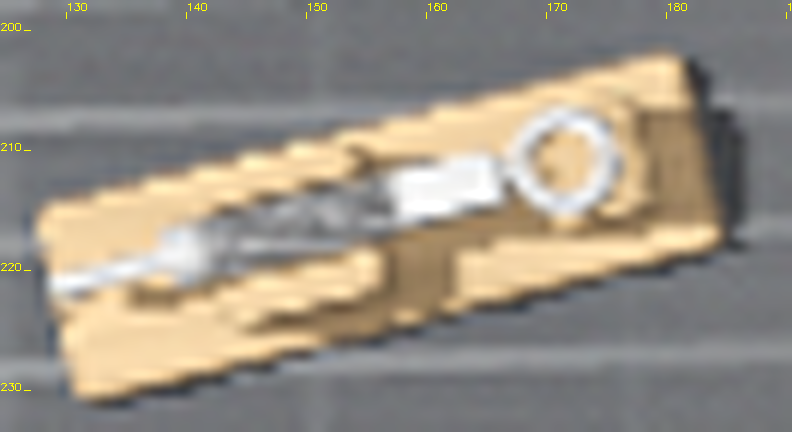

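View pics/tj.png

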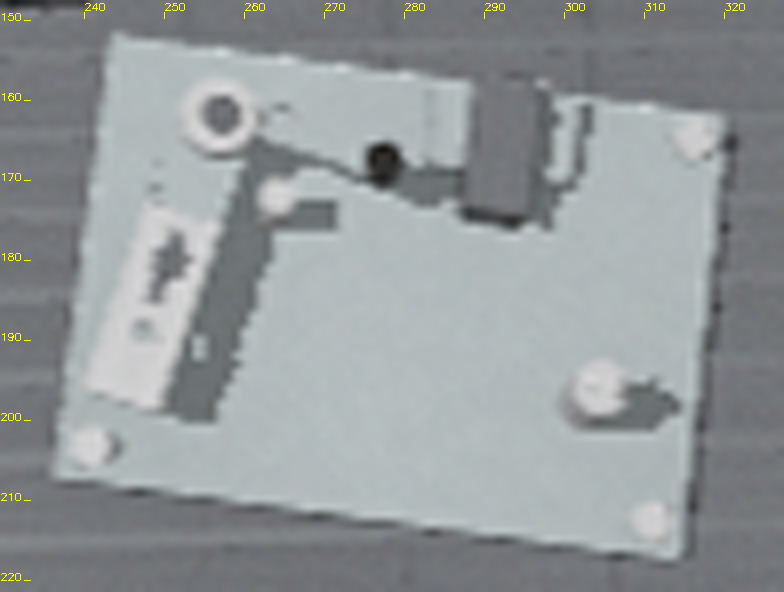

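View pics/sr.png

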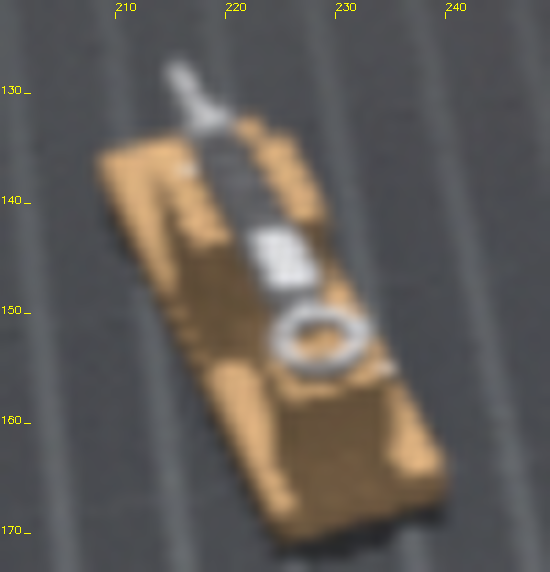

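View pics/sj.png

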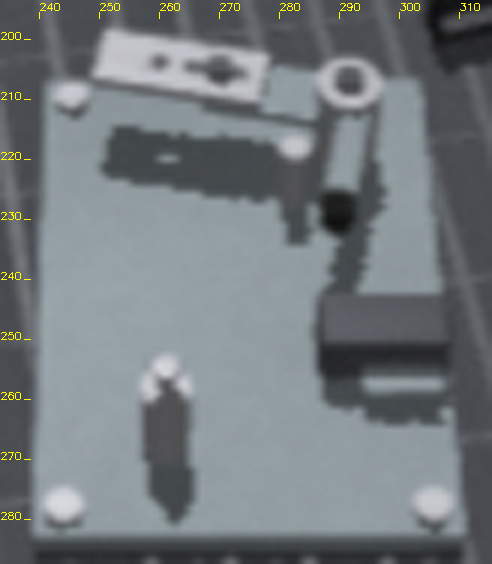

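The zoomed crops show these features (native pixels):

| Feature | Top | Side |
|---|---|---|
| Eye | (171.3,211) | (228.3,151.8) |
| Tab | (161.5,213) | (224.8,146.3) |
| Strap hole | (246.5,188.5) | (259,204) |
| Clamp screw | (250.5,180.5) | (269,206) |
| Post head | (303.5,196) | (260,254.5) |

```bash
python3 - <<'E'
from h import *
np.set_printoptions(precision=4,suppress=True)
t=load('top');s=load('side')
for n,a,b,z in [('eye',(171.3,210.8),(228.4,152),.04),('tab',(161.6,213),(224.7,146),.047),('hookarm',(129,221.5),(215,127.5),.04),('hole',(246.6,188.6),(259,204),.049),('screw',(250.3,180.5),(269,206),.052),('post',(303.7,196),(260,254.2),.0625),('pivot',(256.5,161.5),(290.5,207),.05),
 ('bolt1',(239.8,203),(244.5,209),.014),('bolt2',(310,212.3),(243,277.5),.014),('bolt3',(315.3,164.8),(304.5,277.3),.014)]:
    p,e=tri(t,a,s,b);print(n,p,round(e,4),'top@z',atz(t,a,z)[:2],'side@z',atz(s,b,z)[:2])
E
```

```text
eye [0.5344 0.1906 0.041 ] 0.001 top@z [0.535  0.1908] side@z [0.534  0.1916]
tab [0.528  0.2164 0.0416] 0.0031 top@z [0.529  0.2156] side@z [0.5261 0.2101]
hookarm [0.5082 0.3037 0.0399] 0.0019 top@z [0.5091 0.3038] side@z [0.5072 0.3034]
hole [ 0.5877 -0.0135  0.0464] 0.0035 top@z [ 0.5891 -0.0134] side@z [ 0.5856 -0.016 ]
screw [ 0.6102 -0.0242  0.0468] 0.0025 top@z [ 0.6105 -0.0239] side@z [ 0.608  -0.0287]
post [ 0.5635 -0.1654  0.0579] 0.0005 top@z [ 0.5631 -0.1646] side@z [ 0.5627 -0.1685]
pivot [ 0.6599 -0.0422  0.0549] 0.0039 top@z [ 0.663  -0.0425] side@z [ 0.659  -0.0385]
bolt1 [0.5536 0.0054 0.0115] 0.0032 top@z [0.5549 0.0055] side@z [0.5517 0.0031]
bolt2 [ 0.5228 -0.1886  0.0106] 0.0032 top@z [ 0.524  -0.1879] side@z [ 0.521  -0.1908]
bolt3 [ 0.6569 -0.2102  0.0113] 0.0028 top@z [ 0.6578 -0.2097] side@z [ 0.6549 -0.2119]
```

```bash
cat >> h.py <<'E'
def tool(o):
    M=R.from_rotvec(o['ee_rot']).as_matrix();return np.array(o['ee_pos']),M
def plan(o,gx,gy,gz,ang,pz=.0188):
    """grasp point world, spring x-axis angle deg -> shift in tool axes + turn deg (spring x along +-tool y)"""
    p,M=tool(o);tgt=np.array([gx,gy,gz-pz])
    sh=M.T@(tgt-p);yaw=np.degrees(np.arctan2(M[1,1],M[0,1])) # tool y heading
    d=[-(ang-yaw+k+180)%360-180 for k in (0,180)]
    # tool z is down: world ccw = negative turn
    d=[(-(ang+k-yaw)+180)%360-180 for k in (0,180)]
    return sh,d,yaw
E
python3 - <<'E'
from h import *;from plant import arm
np.set_printoptions(precision=4,suppress=True)
o=arm.get_obs();print(o['joints'],tool(o)[1])
print(plan(o,.529,.2155,.04,-77.1))
t=load('top')
for n,a,z in [('can',(189,113),.17),('tinrim',(108,149),.075),('boxnear',(287,174),.045),('boxfar',(298,158),.045)]:print(n,atz(t,a,z))
E
```

```text
[ 1.162   0.3426  1.5249  0.      1.2754 -0.146 ] [[ 0.2598  0.9657 -0.0005]
 [ 0.9657 -0.2598 -0.0012]
 [-0.0013 -0.0002 -1.    ]]
(array([-0.1789,  0.455 ,  0.2051]), [np.float64(62.04413975296879), np.float64(-117.95586024703121)], np.float64(-15.055860247031212))
can [0.7624 0.1274 0.17  ]
tinrim [0.7007 0.3532 0.075 ]
boxnear [ 0.6273 -0.1249  0.045 ]
boxfar [ 0.6713 -0.157   0.045 ]
```

>>> {"op": "arm_command", "data": {"moves": "-0.015 0.038 0 6; -0.03 0.076 0 12; -0.045 0.114 0.01 18; -0.06 0.152 0.02 24; -0.075 0.19 0.03 30; -0.09 0.228 0.04 36; -0.105 0.266 0.05 42; -0.12 0.304 0.06 48; -0.135 0.342 0.07 54; -0.15 0.38 0.08 60"}}

```text
clock: 0.93
ee_pos: [0.4631, 0.2636, 0.1467]
ee_rot: [-3.116, -0.4, 0.001]
force: [1.1, 1.6, 0.0]
gripper_width: 0.0918
```

```bash
cat > st.py <<'E'
from h import *;from plant import arm;import sys
np.set_printoptions(precision=4,suppress=True)
o=arm.get_obs();print(o['clock'],o['ee_pos'],np.array(o['force']),np.array(o['moment']),o['gripper_width'])
if len(sys.argv)>4:
    a=[float(x) for x in sys.argv[1:5]];print(plan(o,*a))
E
python3 st.py .529 .2155 .04 -77.1
```

```text
0.9333 [0.4631 0.2636 0.1467] [1.0638 1.5527 0.0343] [-0.1092  0.0176  0.0372] 0.09184269689748646
(array([0.0517, 0.0632, 0.1255]), [np.float64(1.7354255252444943), np.float64(-178.2645744747555)], np.float64(-75.3645744747555))
```

>>> {"op": "arm_command", "data": {"moves": "0.02 0.025 0.02 1; 0.045 0.055 0.04 2; 0.052 0.063 0.06 2; 0.052 0.063 0.06 2; 0.052 0.063 0.06 2; 0.052 0.063 0.06 2"}}

```text
clock: 1.43
ee_pos: [0.5278, 0.2184, 0.0879]
ee_rot: [-3.121, -0.355, 0.001]
force: [0.3, 0.3, 0.4]
gripper_width: 0.0922
```

```bash
python3 st.py .529 .2155 .04 -77.1; python3 - <<'E'
from h import *;from plant import arm
for n in ('top','side'):
    s=arm.snapshot(n);pickle.dump(s,open(f'{n}1.pkl','wb'))
    print(proj(s,[arm.get_obs()['ee_pos']]))
crop(load('top',1),110,180,90,70,'t1',8);crop(load('side',1),185,90,80,90,'s1',6)
E
```

```text
1.4333 [0.5278 0.2184 0.0879] [0.2815 0.3336 0.4296] [-0.1174  0.067   0.0176] 0.09215006970281402
(array([0.0005, 0.0031, 0.0667]), [np.float64(0.07003690563806231), np.float64(-179.92996309436194)], np.float64(-77.02996309436193))
[[157.63815211 211.72851552]]
[[224.13716322 132.30253052]]
```

View pics/t1.png

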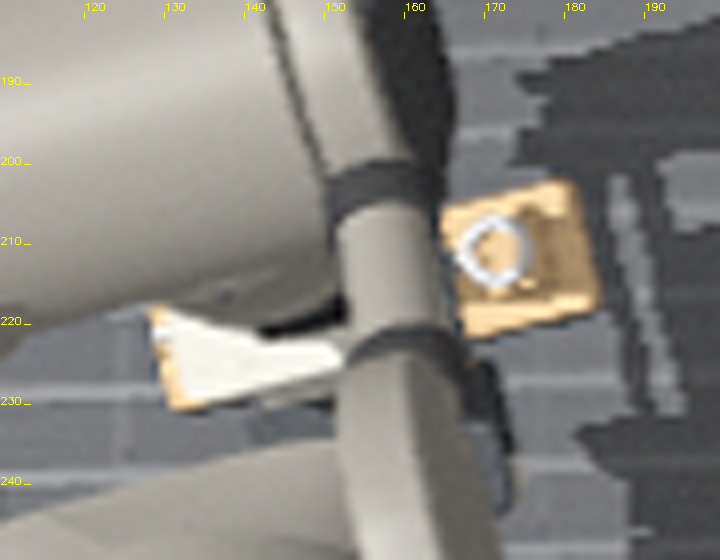

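View pics/s1.png

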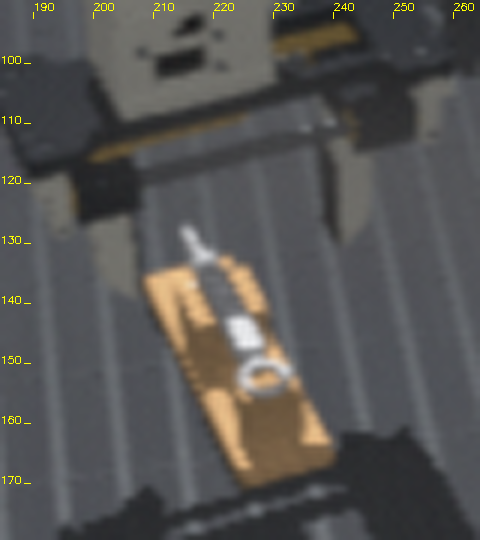

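The side view shows the fingertips straddling the tab, with their midpoint at about (223,134). The side camera reads about 3 mm short in y and the top camera agrees with the arm, so I'll trust the top camera. Next I descend and grip.

>>> {"op": "arm_command", "data": {"moves": "0.0005 0.003 0.02 0; 0.0005 0.003 0.04 0; 0.0005 0.003 0.055 0; 0.0005 0.003 0.064 0; 0.0005 0.003 0.0665 0; 0.0005 0.003 0.0665 0; 0.0005 0.003 0.0665 0"}}

```text
clock: 2.12
ee_pos: [0.5301, 0.2156, 0.0221]
ee_rot: [-3.121, -0.355, -0.003]
force: [0.1, 0.1, 0.4]
gripper_width: 0.0918
```

```bash
python3 st.py .529 .2155 .04 -77.1
```

```text
2.1167 [0.5301 0.2156 0.0221] [0.0755 0.1114 0.3833] [-0.0691  0.0091  0.0043] 0.09180895795150068
(array([-0.001 , -0.0002,  0.0009]), [np.float64(0.07822813968283526), np.float64(-179.92177186031716)], np.float64(-77.02177186031717))
```

>>> {"op": "arm_command", "data": {"moves": "0 0 0 0; 0 0 0 0; 0 0 0 0; 0 0 0 0; 0 0 0 0; 0 0 0 0; 0 0 0 0", "gripper": 0.016, "newtons": 5}}

```text
clock: 2.7
ee_pos: [0.5296, 0.215, 0.021]
ee_rot: [-3.122, -0.354, -0.0]
force: [0.8, 0.6, -0.5]
gripper_width: 0.0497
```

>>> {"op": "arm_command", "data": {"moves": "0 0 0 0; 0 0 0 0; 0 0 0 0; 0 0 0 0", "gripper": 0.008, "newtons": 5}}

```text
clock: 3.03
ee_pos: [0.5296, 0.215, 0.021]
ee_rot: [-3.121, -0.354, 0.0]
force: [0.3, 0.5, -0.6]
gripper_width: 0.0233
```

>>> {"op": "arm_command", "data": {"moves": "0 0 0 0; 0 0 0 0; 0 0 0 0; 0 0 0 0", "gripper": 0.008, "newtons": 5}}

```text
clock: 3.37
ee_pos: [0.5296, 0.215, 0.021]
ee_rot: [-3.122, -0.354, -0.0]
force: [0.2, 0.3, 0.0]
gripper_width: 0.012
```

>>> {"op": "arm_command", "data": {"moves": "0 0 0 0; 0 0 0 0; 0 0 -0.005 0; 0 0 -0.015 0; 0 0 -0.03 0; 0 0 -0.05 0; 0 0 -0.07 0; 0 0 -0.09 0; 0 0 -0.09 0; 0 0 -0.09 0", "gripper": 0.0, "newtons": 40}}

```text
clock: 4.2
ee_pos: [0.5302, 0.2152, 0.1125]
ee_rot: [-3.121, -0.354, -0.005]
force: [-0.3, 0.2, -1.9]
gripper_width: 0.0114
```

```bash
cat > snap.py <<'E'
from h import *;from plant import arm;import sys
i=sys.argv[1]
for n in ('top','side'):
    s=arm.snapshot(n);pickle.dump(s,open(f'{n}{i}.pkl','wb'))
    o=arm.get_obs();p,M=tool(o);g=p-M[:,2]*.0188
    print(n,'grasp px',proj(s,[g])[0].round(1))
    u,v=[int(x) for x in proj(s,[g])[0]]
    w=int(sys.argv[2]) if len(sys.argv)>2 else 40
    u0=max(0,u-w);v0=max(0,v-w)
    crop(s,u0,v0,min(2*w,512-u0),min(2*w,384-v0),f'{n}{i}',max(1,300//w))
E
python3 st.py; python3 snap.py 2
```

```text
4.2 [0.5302 0.2152 0.1125] [-0.2737  0.2201 -1.8554] [-0.1045  0.0536  0.0291] 0.011437114234087394
top grasp px [156.2 209.3]
side grasp px [223.7 121.5]
```

View pics/top2.png

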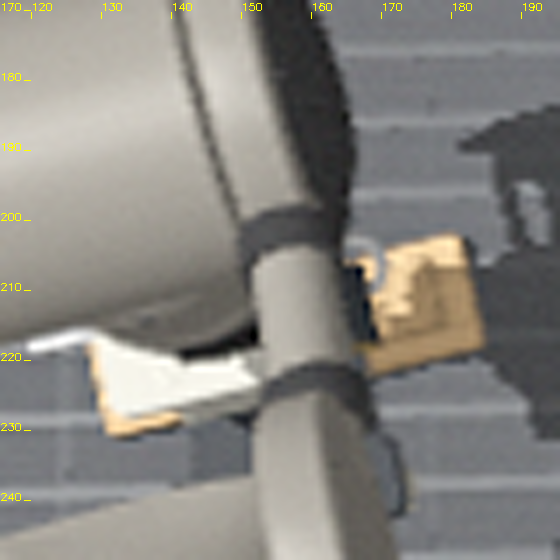

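View pics/side2.png

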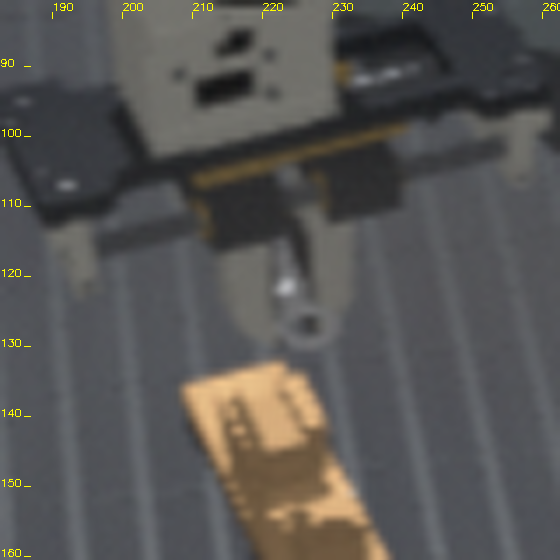

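```bash
cat >> h.py <<'E'
def circ(c,r,z,n=40):
    a=np.linspace(0,2*np.pi,n);return np.c_[c[0]+r*np.cos(a),c[1]+r*np.sin(a),np.full(n,z)]
def over(s,u0,v0,w,h,name,k,curves,pts=[]):
    im=cv2.resize(s['image'][v0:v0+h,u0:u0+w,::-1],None,fx=k,fy=k,interpolation=cv2.INTER_CUBIC)
    both=[im.copy(),im]
    for P,c in curves:
        q=((proj(s,P)-[u0,v0]+.5)*k).astype(int);cv2.polylines(im,[q],False,c,1)
    cv2.imwrite(f'pics/{name}.png',np.hstack(both))
E
python3 - <<'E'
from h import *
t=load('top');s=load('side')
T=t['camera_from_world'];print('cam',-T[:3,:3].T@T[:3,3])
g=(0,255,0);r=(0,0,255);b=(255,0,0)
c=(.5631,-.1646)
cur=[(circ(c,.0055,.0625),g),(circ(c,.009,.0485),r),(circ(c,.009,.01),b)]
piv=np.array([.663,-.0425]);
def strap(piv,L,hx):
    d=np.array([np.cos(L),np.sin(L)]) # pivot->hole
    n=np.array([-d[1],d[0]])
    sc=piv+.053*d
    return d,n,sc
cur2=list(cur)
L=np.radians(158.6);d,n,sc=strap(piv,L,0)
cur2+= [(circ(sc,.004,.053),r),(circ(sc-(-.0265)*d,.00375,.049),g),(circ(piv,.010,.055),b)]
rect=np.array([sc+a*d+e*n for a,e in [(-.02,.013),(.048,.013),(.048,-.013),(-.02,-.013),(-.02,.013)]]);cur2.append((np.c_[rect,np.full(5,.049)],g))
over(t,292,184,24,24,'op',16,cur);over(t,234,150,36,54,'ol',11,cur2)
E
```

```text
cam [0.40391115 0.02265035 1.19050362]
```

View pics/op.png

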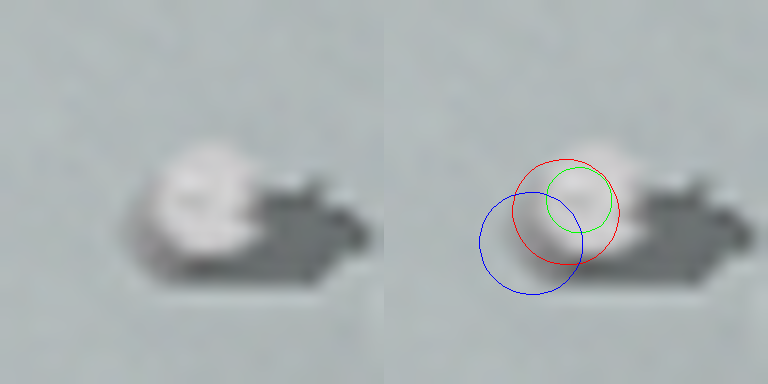

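View pics/ol.png

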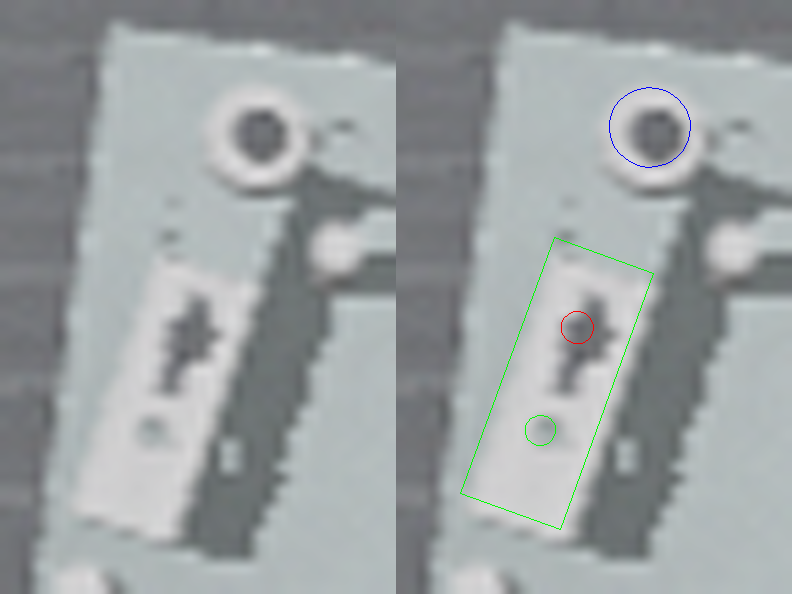

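```bash
python3 - <<'E'
from h import *
np.set_printoptions(precision=4,suppress=True)
t=load('top');s=load('side')
g=t['image'].astype(float).mean(2)
np.set_printoptions(linewidth=200)
print('hole',g[183:196,240:256].astype(int))
print('post',g[188:206,296:314].astype(int))
gs=s['image'].astype(float).mean(2)
print('side hole',gs[198:212,246:280].astype(int))
print('side post',gs[248:264,253:268].astype(int))
E
```

```text
hole [[171 184 180 178 182 198 208 209 180 125 135 194 211 211 198 150]
 [176 182 179 177 192 203 207 207 176 123 167 202 209 209 176 119]
 [178 179 178 183 200 204 208 194 164 134 169 202 207 209 169 108]
 [189 180 178 193 203 203 208 208 207 199 202 207 208 197 149 109]
 [182 178 177 191 203 207 206 200 200 206 207 205 210 174 119 111]
 [182 178 183 200 206 208 191 156 165 195 205 207 208 167 107 111]
 [180 174 191 204 205 207 186 172 168 191 206 209 198 148 115 116]
 [180 178 192 204 207 207 197 182 187 189 199 210 176 116 165 154]
 [179 184 199 206 207 206 206 207 207 207 208 210 169 102 165 152]
 [176 193 204 206 208 206 204 204 204 205 210 197 151 103 163 151]
 [175 197 207 208 207 205 204 205 206 209 210 177 119 107 107 111]
 [183 198 207 206 206 205 202 205 208 208 198 151 108 109 113 114]
 [192 205 208 208 207 204 205 206 208 209 198 150 109 109 111 110]]
post [[182 181 183 182 181 183 181 181 181 181 180 181 181 182 182 181 180 179]
 [185 182 181 182 183 182 182 181 180 182 181 183 181 181 181 181 181 180]
 [181 182 182 182 183 183 183 181 180 181 182 181 181 179 181 180 18
[... 3408 characters left out ...]
7 156]
 [160 159 159 158 157 156 160 178 190 185 171 160 156 156 156]
 [161 161 160 160 158 154 179 207 207 204 182 157 157 158 156]
 [162 161 161 160 159 160 184 209 211 205 179 160 159 158 157]
 [160 159 158 160 168 186 181 175 198 185 160 170 172 160 158]
 [157 158 159 160 178 198 183 133 110 119 163 199 187 162 158]
 [158 157 157 161 182 204 188 134  89 102 156 198 192 167 160]
 [158 157 158 159 169 190 195 153  94  85 102 155 180 163 158]
 [159 159 158 158 153 166 159 104  85  83  87 114 140 148 157]
 [160 160 159 155 132 109 103  86  84  83  83  87 113 144 155]
 [160 159 158 155 129  87  82  81  82  82  81  84 109 143 154]
 [157 159 156 153 129  85  81  81  82  82  81  82 109 141 153]]
```

```bash
python3 - <<'E'
from h import *
np.set_printoptions(precision=4,suppress=True)
t=load('top');s=load('side')
def subpix(s,uv,win=3):
    return uv
print('post top',atz(t,(304.4,196.0),.0485),'side',atz(s,(261.1,254.2),.0625))
print('hole top',atz(t,(247.6,188.9),.048),'side',atz(s,(259.95,203.9),.048))
g=t['image'].astype(float).mean(2)
# bright-thresholded centroids in top of bolts and pivot ring, rest eye
for n,(u0,v0,u1,v1) in dict(pivot=(250,155,264,170),bolt1=(234,199,247,210),bolt2=(305,208,316,218),bolt3=(309,158,320,171),eye0=(165,205,178,218)).items():
    w=g[v0:v1,u0:u1];m=np.clip(w-190,0,None);vv,uu=np.mgrid[v0:v1,u0:u1];print(n,(m*uu).sum()/m.sum(),(m*vv).sum()/m.sum(),m.max())
for r,c in [((166,200),0)]:pass
print(g[156:170,249:265].astype(int))
o,d=ray(t,(304,196));print(d/d[2])
E
```

```text
post top [ 0.5651 -0.1688  0.0485] side [ 0.5651 -0.1689  0.0625]
hole top [ 0.5883 -0.0161  0.048 ] side [ 0.5881 -0.0152  0.048 ]
pivot 256.4522681110359 161.56059580230198 22.0
bolt1 240.72107969151668 203.19408740359893 22.333333333333343
bolt2 310.94899817850643 212.43715846994536 16.666666666666657
bolt3 315.5614035087719 164.1169590643275 18.0
eye0 170.1424851728627 210.0671199189932 64.0
[[183 184 183 182 184 185 183 184 182 184 184 183 184 185 186 186]
 [183 183 182 182 184 184 187 191 191 186 185 183 181 184 183 184]
 [186 183 183 182 183 194 201 206 206 208 200 189 182 183 184 186]
 [184 183 181 183 193 205 205 202 202 203 204 200 190 184 185 186]
 [186 184 184 187 200 206 183 133 109 109 178 205 198 190 184 183]
 [184 184 184 193 204 196 151 112 116 114 113 187 185 173 173 151]
 [183 184 185 187 200 195 148 112 115 113 114 186 198 146 161 187]
 [183 183 182 182 197 208 170 115 108 107 125 188 197 152 164 185]
 [180 182 183 184 196 206 212 172 125 136 189 209 173 166 186 183]
 [182 181 185 175 171 192 206 208 210 208 206 185 127 111 153 178]
 [184 182 184 185 174 156 173 196 202 190 166 132 107 109 105 120]
 [181 182 185 185 186 177 152 127 111 115 123 119 110 115 112 111]
 [168 174 187 184 185 185 186 187 187 189 195 161 113 112 116 114]
 [185 186 186 185 185 184 185 187 184 187 164 123 114 111 117 120]]
[-0.1411  0.1667  1.    ]
```

```bash
python3 - <<'E'
from h import *;from plant import arm
np.set_printoptions(precision=4,suppress=True,linewidth=200)
t=load('top');s=load('side')
P=atz(t,(257.2,161.9),.055)[:2];post=np.array([.5651,-.1688]);h=np.array([.5882,-.0157])
print(P,np.linalg.norm(P-post),np.linalg.norm(P-h),np.degrees(np.arctan2(*(h-P)[::-1])), np.degrees(np.arctan2(*(P-post)[::-1]))-np.degrees(np.arctan2(140,75)))
b=[atz(t,x,.013)[:2] for x in [(240.7,203.2),(310.9,212.4),(315.5,164.2)]]
print(b,np.degrees(np.arctan2(*(b[2]-b[1])[::-1])),np.degrees(np.arctan2(*(b[0]-b[1])[::-1]))-90)
g=t['image'].astype(float).mean(2);print(g[204:218,160:180].astype(int))
s2=load('side',2);g=s2['image'].astype(float).mean(2);print('side2 rows114.. cols216',g[114:136,214:236].astype(int))
t2=load('top',2);g=t2['image'].astype(float).mean(2);print('top2 rows212 cols112',g[212:224,112:134].astype(int))
E
```

```text
[ 0.6607 -0.0441] 0.1571504081159195 0.07786122845414419 158.62569349939827 -9.293278851213934
[array([0.5544, 0.003 ]), array([ 0.5238, -0.1906]), array([ 0.6597, -0.2106])] -8.376483270552246 -8.97485640129625
[[115 115 117 117 113 115 113 113 115 125 134 138 154 187 208 218 215 212 210 208]
 [111 112 113 112 112 125 132 139 152 186 209 216 217 213 201 193 199 202 204 206]
 [131 150 156 149 160 190 212 218 216 212 202 202 215 212 201 194 179 157 187 205]
 [166 215 221 218 216 213 212 208 204 209 218 237 218 195 184 181 205 164 112 122]
 [217 212 211 209 208 206 204 204 214 237 229 197 230 253 231 166 170 153 103 124]
 [209 207 205 204 205 203 204 210 234 204 135 180 202 200 242 216 181 159 113 125]
 [201 204 209 210 208 203 201 231 212 155 184 201 202 200 216 215 200 178 143 127]
 [152 192 234 243 243 240 193 214 212 171 185 200 204 200 210 216 167 183 166 117]
 [252 247 243 240 240 247 202 216 232 198 145 177 203 200 232 218 159 183 161 109]
 [245 244 243 243 243 253 209 125 230 222 178 192 202 214 236 200 179 199 156 110]
 [248 248 245 244 249 254 207 126 149 227 241 210 222 243 
[... 2715 characters left out ...]
8  97  96 100 113 130 152 185 208 212 207 192 159 120  93  86]
 [ 98  99  99  98  99 102 102 114 154 186 207 229 253 255 247 227 216 235 241 208 150 120]
 [ 98  94 101 113 131 142 158 162 248 255 248 227 216 188 153 139 168 216 243 249 233 204]
 [111 120 143 153 155 146 141 138 164 162 139 115 128 141 137 123 146 208 240 244 245 246]
 [124 123 124 120 120 122 123 117 117 117 117 115 125 120 116 115 104 201 240 244 242 243]
 [125 123 122 122 123 121 122 121 120 121 119 119 126 132 124 118 111 199 235 242 243 242]
 [122 124 123 124 122 123 121 123 122 121 122 122 129 133 127 120 117 190 229 242 243 242]
 [122 123 121 124 121 122 123 124 120 124 123 121 128 130 126 122 116 149 211 240 243 242]]
```

```bash
python3 - <<'E'
from h import *
np.set_printoptions(precision=4,suppress=True)
t=load('top',2);s=load('side',2)
g=np.array([.5302,.2152,.1313]);a=np.radians(-77.1);d=np.array([np.cos(a),np.sin(a),0])
for off in (-.003,0,.003):
    print(off,'eye side',proj(s,[g+(.026+off)*d])[0],'hook end top',proj(t,[g+(-.0908+off)*d])[0],'dz per 5mm',proj(t,[g+(-.0908+off)*d-[0,0,.005]])[0])
E
```

```text
-0.003 eye side [226.9772 125.8544] hook end top [118.79   218.3251] dz per 5mm [119.3307 218.5112]
0 eye side [227.3581 126.5325] hook end top [119.9858 218.0238] dz per 5mm [120.5207 218.2113]
0.003 eye side [227.7403 127.213 ] hook end top [121.1811 217.7227] dz per 5mm [121.7105 217.9115]
```

```bash
python3 st.py .5704 -.1334 .13 -98.5
```

```text
4.3 [0.5289 0.2148 0.1104] [ 0.0218 -1.183  -0.7673] [-0.137   0.013  -0.0499] 0.011694168696457865
(array([-0.0376,  0.3486, -0.0008]), [np.float64(21.442581626099013), np.float64(-158.557418373901)], np.float64(-77.05741837390097))
```

>>> {"op": "arm_command", "data": {"moves": "-0.004 0.037 0 3; -0.008 0.074 0 6; -0.012 0.111 0 9; -0.016 0.148 0 12; -0.02 0.185 0 15; -0.024 0.222 0 18; -0.028 0.259 0 21; -0.032 0.296 0 21.4; -0.036 0.333 0 21.4; -0.0376 0.3486 0 21.4"}}

```text
clock: 5.13
ee_pos: [0.5705, -0.1376, 0.1095]
ee_rot: [3.132, -0.236, -0.002]
force: [0.9, 0.1, -1.7]
gripper_width: 0.0115
```

>>> {"op": "arm_command", "data": {"moves": "0 0 0.01 0; 0 0 0.025 0; 0 0 0.025 0"}}

```text
clock: 5.38
ee_pos: [0.5685, -0.1316, 0.082]
ee_rot: [-3.13, 0.232, 0.011]
force: [-0.4, 0.8, -2.2]
gripper_width: 0.0113
```

```bash
python3 st.py .5704 -.1334 .067 -98.5; python3 snap.py 3
```

```text
5.3833 [ 0.5685 -0.1316  0.082 ] [-0.3741  0.7994 -2.17  ] [-0.1242  0.0982  0.0097] 0.011276400709652891
(array([0.0024, 0.0015, 0.0338]), [np.float64(0.02568614132002267), np.float64(-179.97431385867998)], np.float64(-98.47431385867996))
top grasp px [293.2 191.8]
side grasp px [260.6 228.9]
```

View pics/top3.png

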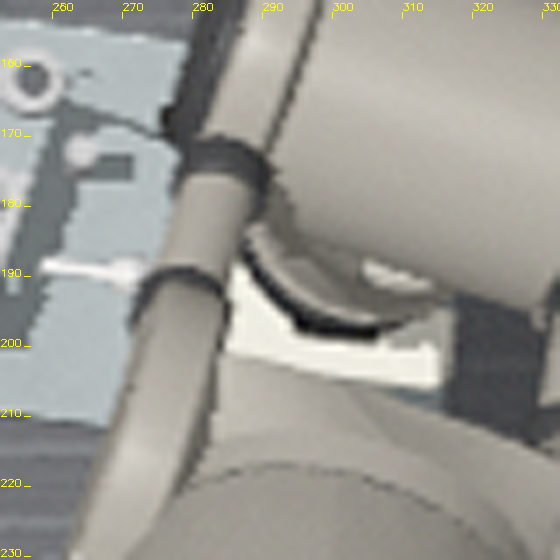

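View pics/side3.png

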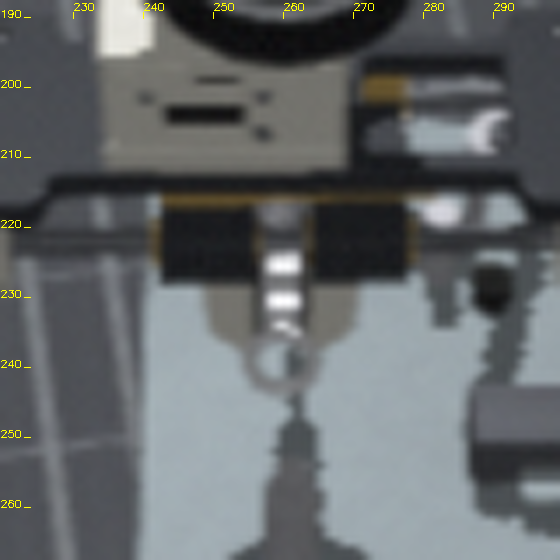

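The top view shows the hook arm's end at about (258,188.5). The side view shows the eye at (260,239), lined up short of the post. I'll lower the eye to just above the post head.

>>> {"op": "arm_command", "data": {"moves": "0.002 0.0015 0.01 0; 0.002 0.0015 0.02 0; 0.002 0.0015 0.028 0; 0.002 0.0015 0.031 0; 0.002 0.0015 0.031 0; 0.002 0.0015 0.031 0"}}

```text
clock: 5.98
ee_pos: [0.5727, -0.1348, 0.0548]
ee_rot: [-3.133, 0.232, 0.001]
force: [-0.1, 0.1, -0.9]
gripper_width: 0.0113
```

```bash
python3 st.py .5704 -.1334 .067 -98.5; python3 snap.py 4 30
```

```text
5.9833 [ 0.5727 -0.1348  0.0548] [-0.0515  0.0714 -0.9478] [-0.1338  0.0595  0.0046] 0.011346419472806058
(array([-0.0025, -0.0011,  0.0066]), [np.float64(0.04745446641476292), np.float64(-179.95254553358524)], np.float64(-98.45254553358522))
top grasp px [293. 192.]
side grasp px [262.1 238. ]
```

View pics/side4.png

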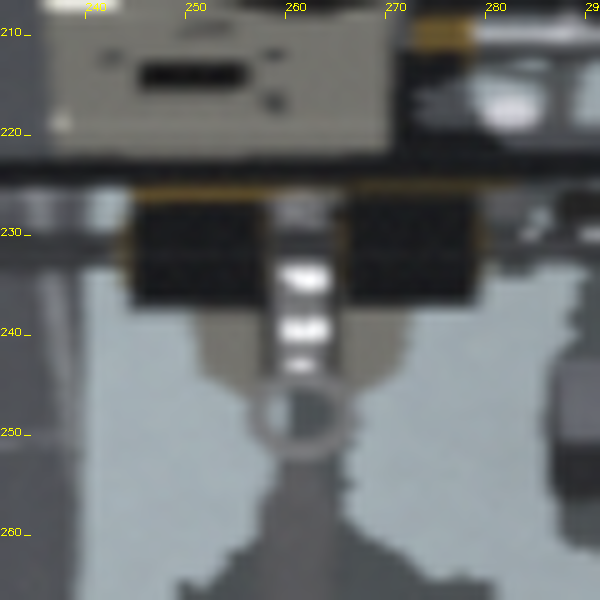

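>>> {"op": "arm_command", "data": {"moves": "0 0 0 0; 0 0 0 0"}}

```text
clock: 6.25
ee_pos: [0.573, -0.1351, 0.0554]
ee_rot: [3.133, -0.232, 0.001]
force: [-0.2, -0.3, -1.2]
gripper_width: 0.0116
```

```bash
python3 st.py .5704 -.1334 .067 -98.5
```

```text
6.25 [ 0.573  -0.1351  0.0554] [-0.1914 -0.2806 -1.1896] [-0.1191  0.1065  0.0395] 0.011552831219456789
(array([-0.0028, -0.0013,  0.0072]), [np.float64(0.036377247413042824), np.float64(-179.96362275258696)], np.float64(-98.46362275258694))
```

>>> {"op": "arm_command", "data": {"moves": "-0.0025 -0.001 0.004 0; -0.0025 -0.001 0.007 0; -0.0025 -0.001 0.008 0; -0.0025 -0.001 0.0085 0; -0.0025 -0.001 0.0085 0; -0.0025 -0.001 0.0085 0", "newtons": 10}}

```text
clock: 6.75
ee_pos: [0.5705, -0.1336, 0.0465]
ee_rot: [-3.133, 0.232, -0.0]
force: [0.3, 0.5, -1.8]
gripper_width: 0.0121
```

```bash
python3 st.py .5704 -.1334 .065 -98.5;python3 st.py
```

```text
6.75 [ 0.5705 -0.1336  0.0465] [ 0.294   0.4848 -1.7662] [-0.1199  0.0627  0.0552] 0.01214845321222843
(array([-0.0001, -0.0002,  0.0003]), [np.float64(0.042001813411047806), np.float64(-179.95799818658895)], np.float64(-98.45799818658895))
6.75 [ 0.5705 -0.1336  0.0465] [ 0.294   0.4848 -1.7662] [-0.1199  0.0627  0.0552] 0.01214845321222843
```

Now I press down in small steps so the grip lets the spring pitch eye-up.

>>> {"op": "arm_command", "data": {"moves": "0 0 0.001 0; 0 0 0.001 0; 0 0 0.0015 0; 0 0 0.0015 0; 0 0 0.002 0; 0 0 0.002 0", "newtons": 8}}

```text
clock: 7.25
ee_pos: [0.5706, -0.1336, 0.0445]
ee_rot: [3.133, -0.232, 0.001]
force: [0.5, 0.3, 0.6]
gripper_width: 0.0115
```

>>> {"op": "arm_command", "data": {"moves": "0 0 0.0005 0; 0 0 0.001 0; 0 0 0.0015 0; 0 0 0.002 0; 0 0 0.0025 0; 0 0 0.0025 0"}}

```text
clock: 7.75
ee_pos: [0.5704, -0.1336, 0.0418]
ee_rot: [-3.133, 0.232, 0.0]
force: [0.7, 0.6, 0.7]
gripper_width: 0.0121
```

```bash
python3 st.py; python3 snap.py 5 40
```

```text
7.75 [ 0.5704 -0.1336  0.0418] [0.7416 0.5972 0.7371] [-0.1587 -0.0204  0.0162] 0.0121016366192163
top grasp px [291.9 193.7]
side grasp px [260.8 241.2]
```

View pics/side5.png

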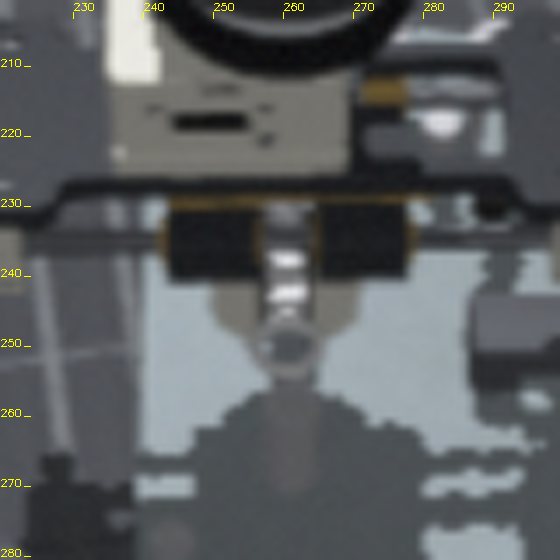

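View pics/top5.png

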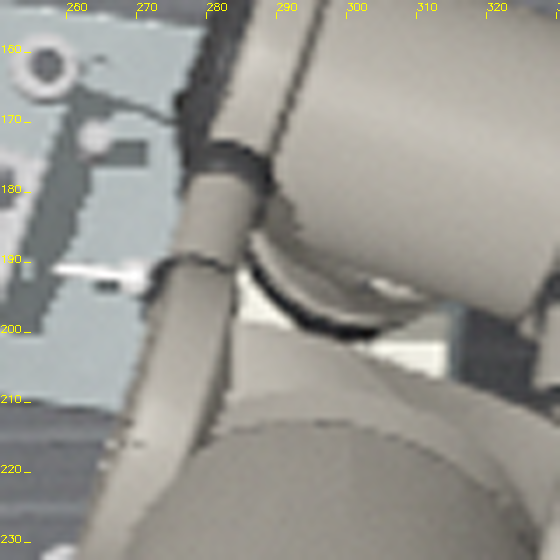

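```bash
cat > pred.py <<'E'
from h import *;from plant import arm;import sys
np.set_printoptions(precision=2,suppress=True)
t=load('top');s=load('side')
o=arm.get_obs();p,M=tool(o);g=p-M[:,2]*.0188
y=M[:,1]
print('grasp',g*1000)
for th in (0,3,6,9):
    a=np.radians(th);d=y*np.cos(a)+np.array([0,0,np.sin(a)]);k=np.array([0,0,np.cos(a)])-y*np.sin(a)
    pin=g-.088*d
    print(th,'eye s',proj(s,[g+.026*d])[0],'hook end t',proj(t,[g-.0908*d])[0],'pin axis t',proj(t,[pin])[0],'tip world mm',(pin-.015*k)*1000,'eye',(g+.026*d)*1000)
E
python3 pred.py; python3 - <<'E'
from h import *
np.set_printoptions(linewidth=220)
print(load('side',5)['image'].mean(2).astype(int)[238:260,250:272]);print(load('top',5)['image'].mean(2).astype(int)[184:198,250:276])
E
```

```text
grasp [ 570.37 -133.62   60.68]
0 eye s [261.03 250.96] hook end t [258.15 189.59] pin axis t [259.19 189.72] tip world mm [583.31 -46.58  45.69] eye [ 566.54 -159.34   60.68]
3 eye s [261.03 250.59] hook end t [258.1  189.88] pin axis t [259.14 190.  ] tip world mm [583.17 -47.47  41.1 ] eye [ 566.55 -159.3    62.04]
6 eye s [261.03 250.2 ] hook end t [258.14 190.17] pin axis t [259.18 190.28] tip world mm [583.   -48.6   36.57] eye [ 566.56 -159.2    63.4 ]
9 eye s [261.03 249.78] hook end t [258.28 190.48] pin axis t [259.3  190.57] tip world mm [582.8  -49.97  32.1 ] eye [ 566.59 -159.02   64.75]
[[ 27  27  27  25  28  29  40  61 105 174 213 216 188 121  55  44  31  28  30  27  29  27]
 [ 28  29  29  28  27  28  29  53  92 122 131 131 118  83  55  52  31  30  31  27  28  30]
 [ 42  39  40  39  39  40  39  54  92 113 116 116 117  94  61  59  43  41  39  41  45  54]
 [ 85  79  79  77  79  78  68  61  93 130 145 148 155 133  79  85  79  78  78  78  87 107]
 [131 112 110 110 111 108  93  74 114 186 222 223 220 176 100 108 111 110 110 110 114 133]
 [132 115 112 113 114 114  96  82 147
[... 2309 characters left out ...]
 253 246 240 239 223 210 216 231 238 218 154  75  66  94]
 [210 198 152 107 163 152 110 112 115 131 163 187 198 219 228 237 243 245 251 252 255 219 118  59  72 121]
 [211 175 119 109 108 113 112 114 111 118 166 183 182 184 147  99 101 104 198 224 227 207 134  70  90 129]
 [198 153 105 109 111 111 111 112 107 165 187 184 186 188 157 124 122 122 177 201 205 163  82  73 106 142]
 [200 150 109 110 113 113 110 110 118 166 185 185 184 186 187 189 186 188 189 175 142  91  68  93 125 148]
 [177 121 109 111 113 113 112 109 168 187 184 183 183 185 183 186 184 187 186 188 178 125  98 132 134 155]
 [152 109 111 110 113 115 106 117 169 184 183 183 183 183 184 183 183 182 184 188 177 120 132 143 145 161]]
```

```bash
python3 - <<'E'
from h import *
np.set_printoptions(linewidth=220,precision=2,suppress=True)
t=load('top');g=np.array([.5727,-.1349,.0738]);a=np.radians(-98.46);d=np.array([np.cos(a),np.sin(a),0])
print(proj(t,[g-.0908*d]),proj(load('side'),[g+.026*d]))
print(load('top',4)['image'].mean(2).astype(int)[184:196,250:276])
print(load('side',4)['image'].mean(2).astype(int)[240:256,252:272])
E
```

```text
[[258.87 187.92]] [[262.21 247.86]]
[[169 205 210 211 177 120 111 114 112 114 113 109 168 186 186 184 184 185 187 188 186 186 187 186 185 187]
 [172 202 209 210 170 104 113 114 115 114 112 110 167 188 188 186 186 186 187 188 188 186 186 186 186 186]
 [201 207 209 199 152 112 113 118 115 113 112 118 168 185 185 186 184 185 186 187 186 184 185 187 187 175]
 [207 209 211 178 121 111 113 113 114 120 138 175 188 183 182 182 182 183 185 184 180 173 180 187 188 182]
 [208 210 210 170 107 113 112 113 108 171 231 227 208 198 191 184 176 186 191 199 213 217 202 180 170 146]
 [208 209 199 150 116 119 115 115 118 213 237 238 242 244 242 243 239 234 237 234 231 233 219 187 128  63]
 [201 213 177 117 170 155 109 112 112 126 150 166 167 174 185 195 219 225 227 234 239 243 227 157  61  70]
 [209 211 169 105 168 154 111 113 112 115 168 185 183 185 183 182 184 183 163 198 220 224 203 132  66  86]
 [210 198 152 105 164 152 110 113 113 163 188 185 185 185 184 187 185 189 156 167 190 198 161  78  64 106]
 [210 176 117 109 109 110 112 115 114 115 168 185 185 185 186 186 187 189 156 122 121 120 105  81  77
[... 849 characters left out ...]
82  85 101 116 141 164 170 172 169]
 [172 171 171 170 149 124 133 155 140  89  81  80  82  98 115 134 159 170 170 169]
 [173 173 170 169 153 127 128 147 134  90  82  83  87 102 117 129 153 168 170 170]
 [173 172 172 171 159 136 123 128 118  91  88  93 104 114 121 144 166 171 171 170]
 [174 174 172 170 169 158 137 124 118 115 115 115 116 116 117 141 169 172 171 170]
 [174 173 173 172 171 170 157 134 121 119 120 117 107  97 130 164 171 171 171 169]
 [174 173 173 171 171 171 165 137  98  95  95  92  86  88 130 167 171 171 169 167]
 [174 174 174 174 173 171 159 129  96  93  92  90  85  87 124 161 171 170 168 167]
 [173 174 174 174 174 168 155 122  96  93  93  93  86  84 101 142 170 172 170 168]]
```

>>> {"op": "arm_command", "data": {"moves": "0 0 0 0; 0 0 -0.005 0; 0 0 -0.015 0; 0 0 -0.028 0; 0 0 -0.028 0; 0 -0.012 -0.028 0; 0 -0.024 -0.028 0; 0 -0.032 -0.028 0; 0 -0.032 -0.028 0; 0 -0.032 -0.028 0", "newtons": 40}}

```text
clock: 8.68
ee_pos: [0.5749, -0.1008, 0.0694]
ee_rot: [-3.133, 0.229, 0.002]
force: [-0.2, -0.8, -1.3]
gripper_width: 0.0115
```

```bash
python3 st.py .5774 -.1010 .080 -98.5; python3 pred.py; python3 snap.py 6 50
```

```text
8.6833 [ 0.5749 -0.1008  0.0694] [-0.2242 -0.8472 -1.2551] [-0.1941  0.1002 -0.0217] 0.011453698068222978
(array([ 0.0025, -0.0002,  0.0082]), [np.float64(0.1514640123244817), np.float64(-179.84853598767552)], np.float64(-98.34853598767553))
grasp [ 574.97 -100.81   88.24]
0 eye s [260.67 231.17] hook end t [246.08 186.55] pin axis t [247.15 186.68] tip world mm [587.75 -13.74  73.26] eye [ 571.19 -126.53   88.24]
3 eye s [260.68 230.78] hook end t [246.08 186.85] pin axis t [247.15 186.97] tip world mm [587.61 -14.63  68.67] eye [ 571.2  -126.49   89.6 ]
6 eye s [260.68 230.37] hook end t [246.18 187.17] pin axis t [247.23 187.28] tip world mm [587.45 -15.77  64.14] eye [ 571.21 -126.39   90.96]
9 eye s [260.67 229.93] hook end t [246.37 187.49] pin axis t [247.41 187.59] tip world mm [587.25 -17.13  59.67] eye [ 571.24 -126.21   92.31]
top grasp px [280.9 190.7]
side grasp px [260.5 222.1]
```

View pics/top6.png

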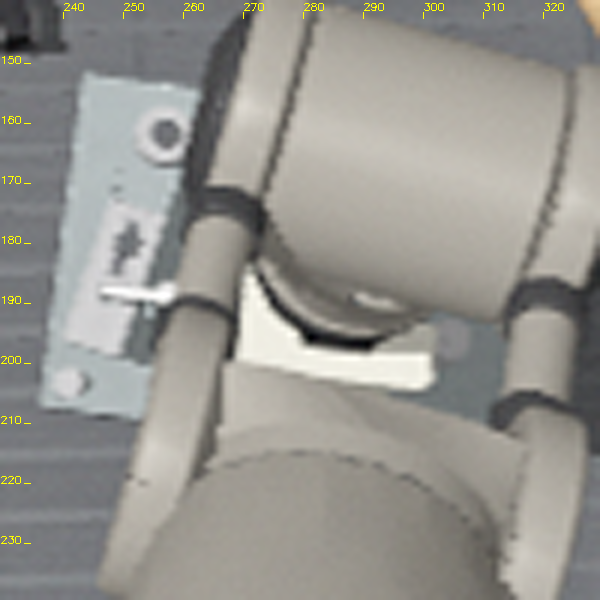

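View pics/side6.png

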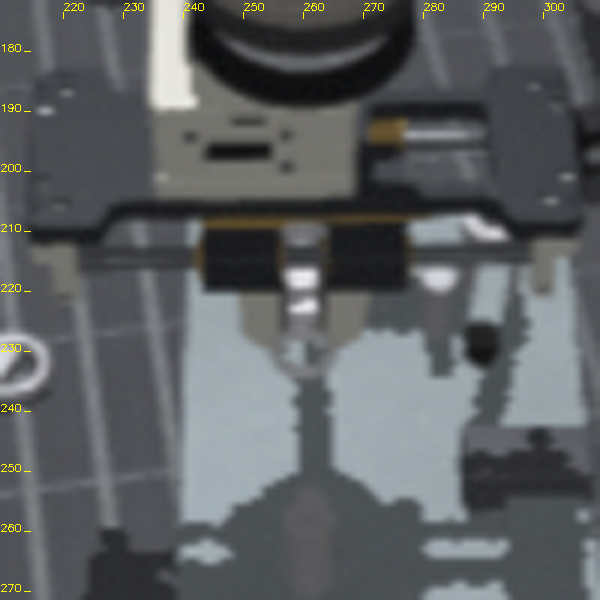

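>>> {"op": "arm_command", "data": {"moves": "0.0025 0 0.004 0; 0.0025 0 0.008 0; 0.0025 0 0.0105 0; 0.0025 0 0.0105 0; 0.0025 0 0.0105 0; 0.0025 0 0.0105 0"}}

```text
clock: 9.28
ee_pos: [0.5776, -0.1024, 0.0594]
ee_rot: [-3.133, 0.232, 0.0]
force: [0.1, 0.9, -1.1]
gripper_width: 0.0118
```

```bash
python3 st.py .5774 -.1010 .077 -98.5; python3 pred.py; python3 snap.py 7 25; python3 - <<'E'
from h import *
np.set_printoptions(linewidth=220,precision=2,suppress=True)
print(load('top',7)['image'].mean(2).astype(int)[182:196,238:266])
crop(load('top',7),232,166,40,40,'t7z',14)
E
```

```text
9.2833 [ 0.5776 -0.1024  0.0594] [ 0.0723  0.8833 -1.0946] [-0.1399  0.0348 -0.0146] 0.011793491785269181
(array([-0.0004, -0.0014,  0.0012]), [np.float64(0.028270938160915193), np.float64(-179.97172906183908)], np.float64(-98.4717290618391))
grasp [ 577.58 -102.44   78.21]
0 eye s [261.93 234.34] hook end t [246.59 186.11] pin axis t [247.64 186.24] tip world mm [590.54 -15.4   63.22] eye [ 573.75 -128.15   78.21]
3 eye s [261.93 233.96] hook end t [246.59 186.42] pin axis t [247.64 186.54] tip world mm [590.41 -16.29  58.63] eye [ 573.75 -128.12   79.57]
6 eye s [261.93 233.55] hook end t [246.68 186.73] pin axis t [247.72 186.84] tip world mm [590.24 -17.43  54.1 ] eye [ 573.77 -128.01   80.92]
9 eye s [261.93 233.12] hook end t [246.86 187.05] pin axis t [247.89 187.15] tip world mm [590.04 -18.79  49.64] eye [ 573.8  -127.84   82.27]
top grasp px [280.8 190.3]
side grasp px [261.7 224.9]
[[115 127 171 186 184 183 187 201 209 212 202 152 100 124 142 193 216 169 111 113 113 114 117 149 165 169 167 166]
 [118 137 173 185 184 180 186 200 209 213 182 128 140 197 214 213 200 152 111 1
[... 716 characters left out ...]
  75  63]
 [133 170 183 180 193 206 210 210 199 185 191 196 207 217 172 106 164 151 118  93  61 107 135 137 128 125 111  90]
 [148 177 182 186 202 208 210 209 208 209 207 211 212 213 171 103 167 156  88  66  67 123 143 140 134 131 128 124]
 [155 178 179 195 206 208 210 210 208 207 208 211 213 201 153 108 167 154  92  79  78 134 152 143 143 136 136 131]
 [172 185 178 199 209 209 210 208 206 207 210 210 213 178 120 110 112 104  83  70 112 149 154 150 146 144 141 139]
 [178 186 186 201 209 210 209 207 208 207 209 211 201 153 105 110 111 109  86  91 137 159 158 153 151 148 147 143]
 [164 183 195 208 210 211 210 206 207 208 211 213 201 153 110 111 114  97  72 135 153 156 159 156 154 153 150 149]]
```

View pics/t7z.png

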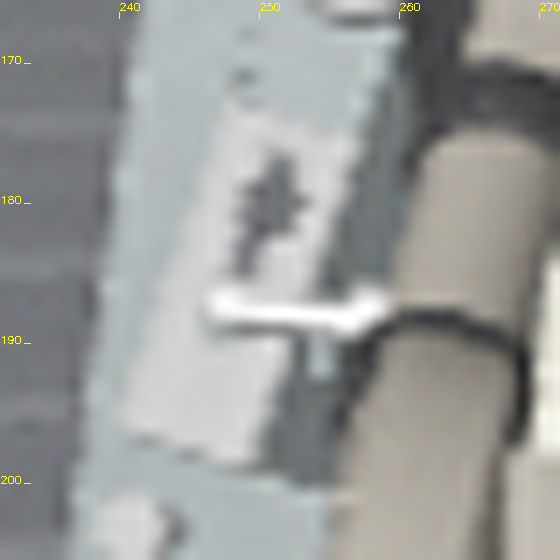

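The top view shows the hook end at about (246.5,187.3), with the dark hole just below and left of it at (247.5,189). I'll shift 1.4 mm away from the post and lower in small steps with a moderate grip.

>>> {"op": "arm_command", "data": {"moves": "-0.0003 -0.0014 0.001 0; -0.0003 -0.0014 0.0025 0; -0.0003 -0.0014 0.0035 0; -0.0003 -0.0014 0.0045 0; -0.0003 -0.0014 0.0045 0; -0.0003 -0.0014 0.0045 0", "newtons": 18}}

```text
clock: 9.88
ee_pos: [0.5775, -0.1009, 0.0549]
ee_rot: [-3.133, 0.232, 0.0]
force: [0.2, 0.1, -1.3]
gripper_width: 0.0118
```

```bash
python3 st.py .5774 -.1010 .070 -98.5; python3 pred.py|tail -2
```

```text
9.8833 [ 0.5775 -0.1009  0.0549] [ 0.1898  0.0911 -1.3309] [-0.1379  0.0201 -0.0036] 0.01178087843117102
(array([-0.    ,  0.0001,  0.0037]), [np.float64(0.042998198981848645), np.float64(-179.95700180101815)], np.float64(-98.45700180101815))
6 eye s [261.76 234.22] hook end t [246.04 187.08] pin axis t [247.08 187.19] tip world mm [590.11 -15.85  49.55] eye [ 573.66 -126.44   76.37]
9 eye s [261.76 233.79] hook end t [246.23 187.4 ] pin axis t [247.26 187.49] tip world mm [589.9  -17.21  45.08] eye [ 573.69 -126.27   77.72]
```

Not touching yet. I'll continue down 2 mm.

>>> {"op": "arm_command", "data": {"moves": "0 0 0.0005 0; 0 0 0.001 0; 0 0 0.0015 0; 0 0 0.002 0; 0 0 0.002 0; 0 0 0.002 0"}}

```text
clock: 10.38
ee_pos: [0.5775, -0.1009, 0.0529]
ee_rot: [-3.133, 0.232, -0.0]
force: [0.2, 0.4, -1.3]
gripper_width: 0.0118
```

```bash
python3 st.py; python3 snap.py 8 25
```

```text
10.3833 [ 0.5775 -0.1009  0.0529] [ 0.2185  0.3968 -1.2905] [-0.1023  0.0447  0.009 ] 0.011839969296467873
top grasp px [280.  190.7]
side grasp px [261.6 226.2]
```

>>> {"op": "arm_command", "data": {"moves": "0 0 0.0005 0; 0 0 0.001 0; 0 0 0.0015 0; 0 0 0.002 0; 0 0 0.002 0; 0 0 0.002 0"}}

```text
clock: 10.98
ee_pos: [0.5775, -0.1009, 0.0509]
ee_rot: [-3.133, 0.232, 0.0]
force: [-0.4, 0.1, -0.9]
gripper_width: 0.0118
```

```bash
python3 st.py; python3 pred.py; python3 snap.py 8 25; python3 - <<'E'
from h import *
np.set_printoptions(linewidth=220,precision=2,suppress=True)
print(load('top',8)['image'].mean(2).astype(int)[182:196,238:266])
E
```

```text
10.9833 [ 0.5775 -0.1009  0.0509] [-0.4231  0.111  -0.8682] [-0.111   0.0752  0.002 ] 0.01184910570669615
grasp [ 577.46 -100.86   69.68]
0 eye s [261.75 236.07] hook end t [245.91 186.72] pin axis t [246.96 186.84] tip world mm [590.4  -13.82  54.69] eye [ 573.64 -126.58   69.68]
3 eye s [261.75 235.69] hook end t [245.91 187.02] pin axis t [246.95 187.13] tip world mm [590.27 -14.72  50.11] eye [ 573.64 -126.55   71.04]
6 eye s [261.75 235.29] hook end t [246.   187.32] pin axis t [247.04 187.43] tip world mm [590.1  -15.85  45.58] eye [ 573.66 -126.44   72.4 ]
9 eye s [261.75 234.86] hook end t [246.19 187.64] pin axis t [247.21 187.74] tip world mm [589.9  -17.21  41.11] eye [ 573.68 -126.26   73.75]
top grasp px [279.9 190.8]
side grasp px [261.5 226.7]
[[115 129 171 186 185 182 184 201 209 212 202 153  99 128 142 194 215 170 110 115 115 115 146 164 166 165 163 162]
 [121 137 172 184 182 180 186 201 208 211 180 127 140 196 214 213 200 154 113 115 112 124 153 166 168 167 165 158]
 [130 158 179 181 181 180 194 205 211 211 178 125 167 205 210 212 178 120 113 112 114 133 159 166 167
[... 579 characters left out ...]
  67  68]
 [130 169 182 180 194 206 210 209 197 177 185 193 164 142 120 104 149 167 137  84  77 128 138 129 123 111 100  85]
 [150 177 183 185 200 209 209 209 209 208 209 211 214 215 171 105 117 106  76  64 110 145 143 138 134 130 125 121]
 [156 178 178 195 206 209 210 210 206 206 208 209 212 201 153 108 168 147  69  74 138 156 145 143 139 136 133 129]
 [171 186 176 200 210 209 208 206 207 207 210 211 212 178 122 110 112  93  72  86 140 155 152 148 145 142 139 136]
 [176 186 185 201 208 209 208 207 206 207 208 211 201 153 108 112 105  82  74 111 149 159 153 153 149 148 145 143]
 [162 182 193 206 212 209 208 208 208 210 211 212 201 154 110 111 111  88 118 144 159 162 157 155 153 151 148 148]]
```

No force with the tip about 4 mm below the strap's top, so it appears to be in the hole. I'll go deeper along the pin axis.

>>> {"op": "arm_command", "data": {"moves": "0 0.0001 0.001 0; 0 0.0002 0.002 0; 0 0.0003 0.003 0; 0 0.0004 0.004 0; 0 0.0004 0.004 0; 0 0.0004 0.004 0"}}

```text
clock: 11.58
ee_pos: [0.5774, -0.1012, 0.0468]
ee_rot: [-3.133, 0.232, 0.0]
force: [-0.9, -0.2, -1.1]
gripper_width: 0.0119
```

```bash
python3 st.py; python3 pred.py; python3 snap.py 9 25; python3 - <<'E'
from h import *
np.set_printoptions(linewidth=220,precision=2,suppress=True)
print(load('top',9)['image'].mean(2).astype(int)[182:196,238:266])
E
```

```text
11.5833 [ 0.5774 -0.1012  0.0468] [-0.9242 -0.1879 -1.1054] [-0.1516  0.068  -0.0756] 0.011946212163888383
grasp [ 577.4  -101.25   65.64]
0 eye s [261.74 237.28] hook end t [246.01 186.98] pin axis t [247.06 187.11] tip world mm [590.34 -14.21  50.65] eye [ 573.58 -126.97   65.63]
3 eye s [261.75 236.91] hook end t [246.01 187.28] pin axis t [247.05 187.4 ] tip world mm [590.21 -15.1   46.06] eye [ 573.58 -126.93   66.99]
6 eye s [261.75 236.51] hook end t [246.11 187.59] pin axis t [247.14 187.7 ] tip world mm [590.04 -16.23  41.53] eye [ 573.6  -126.82   68.35]
9 eye s [261.75 236.08] hook end t [246.29 187.9 ] pin axis t [247.31 188.  ] tip world mm [589.84 -17.6   37.07] eye [ 573.63 -126.65   69.7 ]
top grasp px [279.9 191.1]
side grasp px [261.6 227.9]
[[114 129 172 185 183 181 185 201 208 211 202 154  97 126 144 193 214 170 109 114 114 114 143 162 166 166 163 160]
 [121 135 173 184 182 181 184 201 208 212 181 127 137 195 213 212 200 153 111 114 112 117 148 165 167 165 163 160]
 [131 155 177 183 179 178 195 205 210 210 180 125 168 204 209 211 178 120 113 113 114 126 154 167 16
[... 580 characters left out ...]
  66  65]
 [129 168 182 180 194 205 209 211 199 166 165 147 131 139 128 130 172 186 172 117  71 128 141 130 126 120 107  89]
 [148 175 181 185 201 207 209 209 208 209 210 211 214 215 169 104 117 104  71  61 106 144 145 137 134 132 127 124]
 [155 179 178 195 206 209 209 208 206 206 208 210 212 201 154 107 168 152  78  70 115 148 149 142 140 139 135 133]
 [172 184 177 199 209 210 209 207 205 206 209 210 212 178 119 110 114  93  71  84 137 155 152 147 145 143 138 139]
 [177 187 184 200 208 208 210 206 205 206 210 212 200 151 107 110 116  89  73 114 151 159 154 153 149 148 145 144]
 [164 181 194 208 211 210 209 207 208 209 211 212 200 153 109 114 106  87 100 134 157 161 158 156 155 153 151 149]]
```

There's a small sideways contact force (-0.9 N in x), which fits the pin being captured in the hole. I'll firm the grip and start drawing the spring towards the post.

>>> {"op": "arm_command", "data": {"moves": "-0.0004 0 0 0; -0.0004 0 0 0; -0.0004 0.002 0 0; -0.0004 0.004 0 0; -0.0004 0.006 0 0; -0.0004 0.008 0 0; -0.0004 0.01 0 0; -0.0004 0.01 0 0", "newtons": 45}}

```text
clock: 12.35
ee_pos: [0.5754, -0.1114, 0.0468]
ee_rot: [-3.133, 0.232, 0.001]
force: [-0.4, 2.5, -1.6]
gripper_width: 0.0117
```

```bash
python3 st.py .5704 -.1435 .0655 -98.5; python3 snap.py 10 25; python3 - <<'E'
from h import *
crop(load('top',10),232,156,50,50,'t10z',12)
E
```

```text
12.35 [ 0.5754 -0.1114  0.0468] [-0.3842  2.497  -1.6155] [0.286  0.1545 0.0562] 0.011663812584425528
(array([-0.0002,  0.0325,  0.0001]), [np.float64(0.02984088987591349), np.float64(-179.9701591101241)], np.float64(-98.47015911012409))
top grasp px [283.7 191.8]
side grasp px [261.4 231.6]
```

View pics/t10z.png

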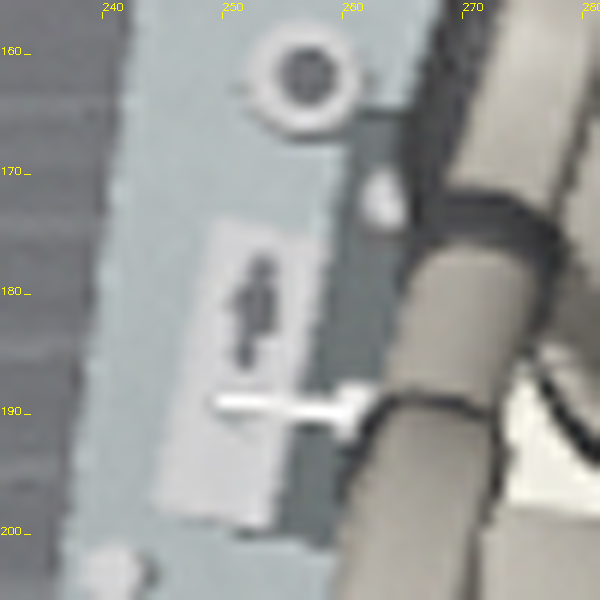

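The lever is turning with the hook: hook end at (249,189), pull 2.5 N. I'll keep drawing.

>>> {"op": "arm_command", "data": {"moves": "0 0.002 0 0; 0 0.004 0 0; 0 0.006 0 0; 0 0.008 0 0; 0 0.01 0 0; 0 0.012 0 0; 0 0.012 0 0; 0 0.012 0 0"}}

```text
clock: 13.12
ee_pos: [0.5737, -0.1228, 0.0469]
ee_rot: [-3.132, 0.232, 0.0]
force: [-0.1, 4.9, -2.1]
gripper_width: 0.0117
```

```bash
python3 st.py .5704 -.1435 .0655 -98.5; python3 snap.py 11 25; python3 - <<'E'
from h import *
crop(load('top',11),232,156,50,50,'t11z',12)
E
```

```text
13.1167 [ 0.5737 -0.1228  0.0469] [-0.0524  4.9323 -2.0623] [0.7992 0.0211 0.0562] 0.011693639340141929
(array([-0.0002,  0.0209,  0.0002]), [np.float64(0.02678739583743095), np.float64(-179.97321260416257)], np.float64(-98.47321260416257))
top grasp px [288.  192.3]
side grasp px [261.5 235.7]
```

View pics/t11z.png

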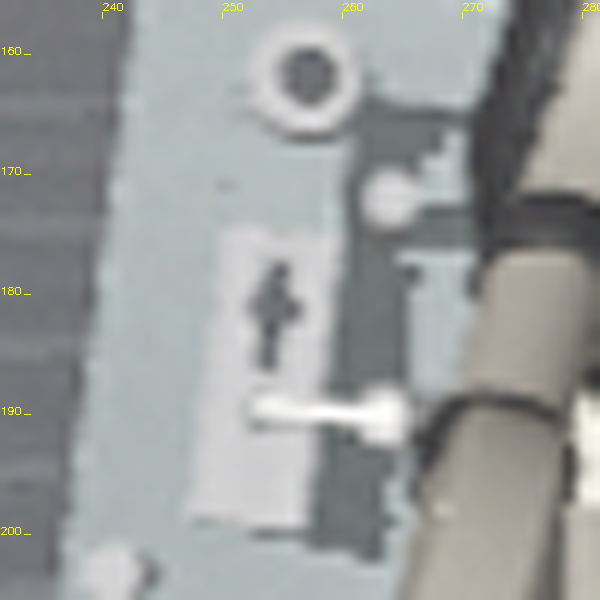

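View pics/side11.png

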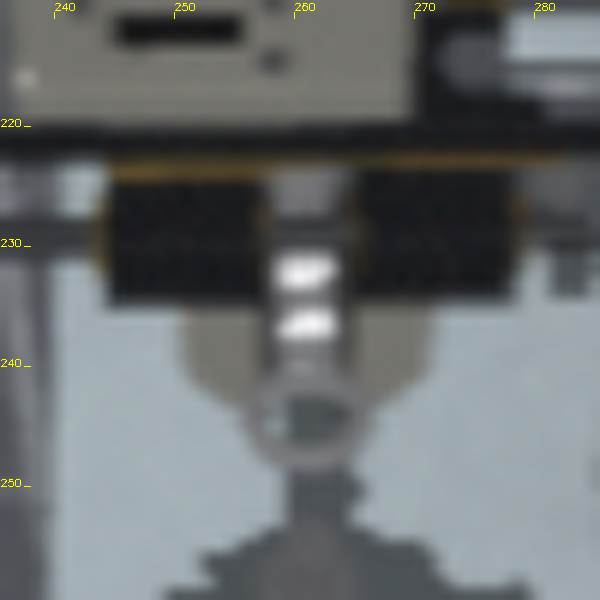

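The lever is close to its stop and the hook is seated. I'll continue stretching above head height.

>>> {"op": "arm_command", "data": {"moves": "0 0.002 0 0; 0 0.004 0 0; 0 0.006 0 0; 0 0.008 0 0; 0 0.01 0 0; 0 0.012 0 0; 0 0.012 0 0; 0 0.012 0 0"}}

```text
clock: 13.88
ee_pos: [0.5719, -0.1337, 0.0468]
ee_rot: [-3.131, 0.232, 0.001]
force: [0.5, 9.0, -2.2]
gripper_width: 0.0119
```

```bash
python3 st.py .5704 -.1435 .0655 -98.5; python3 pred.py; python3 snap.py 12 25; python3 - <<'E'
from h import *
crop(load('top',12),232,156,50,50,'t12z',12)
E
```

```text
13.8833 [ 0.5719 -0.1337  0.0468] [ 0.495   8.9722 -2.2136] [ 1.3846 -0.0684  0.0851] 0.011928957047834513
(array([-0.0001,  0.0099,  0.0001]), [np.float64(0.023513478905670127), np.float64(-179.97648652109433)], np.float64(-98.47648652109434))
grasp [ 571.96 -133.77   65.59]
0 eye s [261.76 249.65] hook end t [258.29 188.69] pin axis t [259.33 188.82] tip world mm [584.93 -46.73  50.76] eye [ 568.12 -159.48   65.54]
3 eye s [261.77 249.28] hook end t [258.24 188.98] pin axis t [259.28 189.1 ] tip world mm [584.79 -47.63  46.17] eye [ 568.13 -159.45   66.9 ]
6 eye s [261.77 248.89] hook end t [258.28 189.28] pin axis t [259.32 189.39] tip world mm [584.63 -48.76  41.64] eye [ 568.14 -159.34   68.26]
9 eye s [261.77 248.46] hook end t [258.42 189.59] pin axis t [259.45 189.68] tip world mm [584.42 -50.12  37.17] eye [ 568.17 -159.17   69.61]
top grasp px [292.1 192.8]
side grasp px [261.5 239.8]
```

View pics/t12z.png

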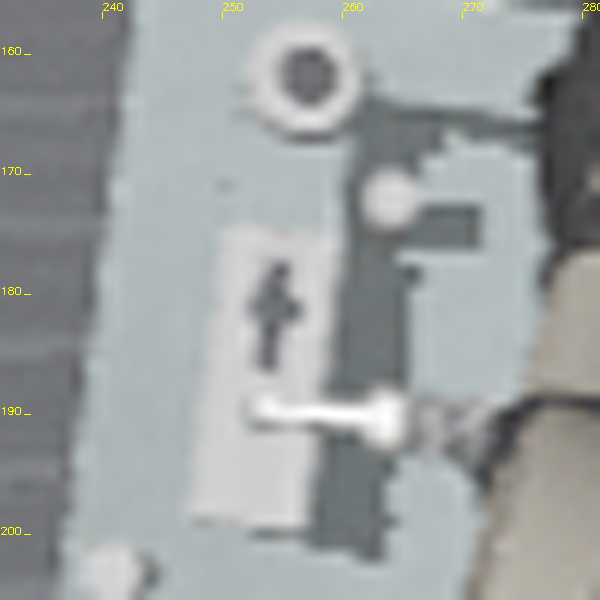

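View pics/side12.png

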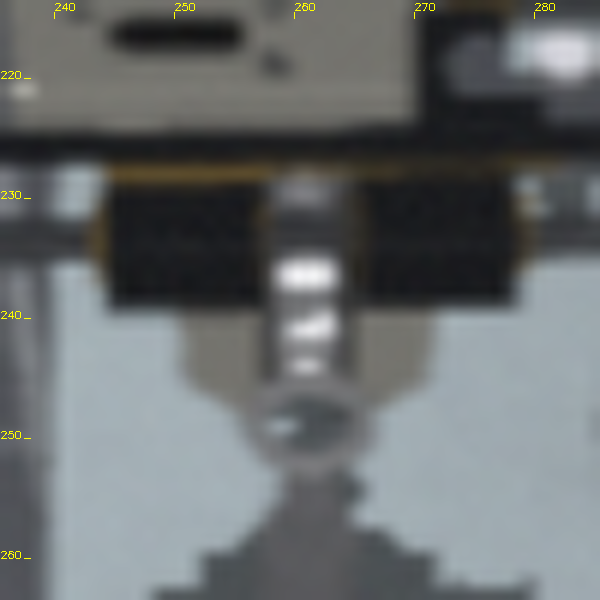

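```bash
python3 - <<'E'
from h import *
np.set_printoptions(linewidth=220,precision=4,suppress=True)
t=load('top',12);s=load('side',12)
e=atz(t,(251.6,189.8),.055);print(e, np.linalg.norm(e[:2]-[.5651,-.1688]))
print(t['image'].mean(2).astype(int)[186:194,246:262])
print(s['image'].mean(2).astype(int)[240:262,252:272])
E
```

```text
[ 0.5845 -0.0265  0.055 ] 0.14358291548485067
[[181 180 179 195 208 206 200 164 124 183 208 209 199 153 114 114]
 [180 181 183 198 206 206 209 209 197 201 207 210 186 138 109 114]
 [180 180 185 201 207 208 206 207 209 206 205 208 176 124 111 109]
 [180 178 189 202 206 207 193 220 237 215 207 213 200 175 162 157]
 [180 179 194 204 208 204 187 210 235 241 245 251 254 254 255 255]
 [179 178 191 204 207 210 185 155 158 179 190 165 135 158 177 183]
 [178 179 192 205 207 209 203 200 205 208 209 201 154 105 108 106]
 [180 178 197 207 208 208 206 205 206 208 210 201 155 106 112 113]]
[[ 94  92  92  92  97  88  74 106 135 154 186 178  90  82 107 109 107 107 109 113]
 [112 113 111 112 110  92  80 127 190 223 222 187 103  88 111 113 113 113 115 121]
 [116 113 114 112 112  92  79 118 148 157 155 131  85  87 112 113 114 113 114 123]
 [116 113 113 113 111  93  77 105 129 140 130 107  80  86 111 114 113 113 114 127]
 [116 114 114 113 111  92  76 107 156 188 162 109  82  89 111 114 114 114 116 135]
 [120 114 114 113 111  97  85 106 123 129 124 114  99  97 111 114 113 114 120 137]
 [140 125 118 115 1
[... 609 characters left out ...]
02  97 127 160 170 171 172 170 168]
 [174 175 175 173 173 170 159 128  99  96  96  91  86  93 134 167 171 170 169 168]
 [174 175 174 174 174 169 154 122  97  93  95  92  86  97 138 168 172 171 171 169]
 [171 173 173 173 172 160 130 100  92  93  94  92  95 130 165 170 172 171 173 171]
 [171 172 170 171 164 141 107  90  89  91  90  89  96 126 157 162 165 172 171 171]
 [173 171 170 164 138 100  93  90  88  89  89  90  92  94  95  98 131 162 169 169]
 [167 161 157 135  95  86  90  90  90  90  89  90  91  88  81  81  91 128 155 158]
 [144 102  94  89  81  83  88  91  91  90  91  90  88  85  82  80  80  88  91  99]
 [140  90  80  80  80  81  85  90  91  90  92  91  86  83  80  80  80  80  80  88]]
```

>>> {"op": "arm_command", "data": {"moves": "0 0.0015 0 0; 0 0.003 0 0; 0 0.0045 0 0; 0 0.006 0 0; 0 0.0075 0 0; 0 0.009 0 0; 0 0.0097 0 0; 0 0.0097 0 0"}}

```text
clock: 14.65
ee_pos: [0.5705, -0.1425, 0.0467]
ee_rot: [-3.13, 0.232, 0.001]
force: [1.5, 11.5, -2.2]
gripper_width: 0.0117
```

```bash
python3 st.py .5704 -.1435 .0655 -98.5; python3 pred.py; python3 snap.py 13 25; python3 - <<'E'
from h import *
np.set_printoptions(linewidth=220,precision=2,suppress=True)
s=load('side',13)
print('head top',proj(s,circ((.5651,-.1689),.0055,.0625,5)))
crop(load('top',13),232,156,50,50,'t13z',12)
print(s['image'].mean(2).astype(int)[244:268,252:272])
E
```

```text
14.65 [ 0.5705 -0.1425  0.0467] [ 1.4707 11.454  -2.155 ] [ 1.9623 -0.1689  0.0601] 0.01174017891287967
(array([ 0.   ,  0.001, -0.   ]), [np.float64(0.02418297483632159), np.float64(-179.97581702516368)], np.float64(-98.47581702516368))
grasp [ 570.53 -142.58   65.47]
0 eye s [261.79 253.14] hook end t [261.61 189.14] pin axis t [262.66 189.27] tip world mm [583.5  -55.54  50.74] eye [ 566.7  -168.3    65.39]
3 eye s [261.8  252.77] hook end t [261.55 189.43] pin axis t [262.59 189.55] tip world mm [583.36 -56.44  46.15] eye [ 566.7  -168.26   66.76]
6 eye s [261.8  252.37] hook end t [261.58 189.72] pin axis t [262.62 189.83] tip world mm [583.2  -57.57  41.62] eye [ 566.72 -168.16   68.11]
9 eye s [261.8  251.95] hook end t [261.7  190.03] pin axis t [262.73 190.13] tip world mm [582.99 -58.94  37.15] eye [ 566.74 -167.98   69.46]
top grasp px [295.4 193.3]
side grasp px [261.6 243.2]
head top [[263.61 253.88]
 [260.69 252.12]
 [258.61 254.56]
 [261.53 256.34]
 [263.61 253.88]]
[[109 108 108 108 107  88  87 169 221 226 223 193 122  89 108 110 110 110 110 116]
 [114 113 114 113 112
[... 1188 characters left out ...]
89  92  98 135 168 171 170 169 170]
 [173 173 172 171 168 141  96  91  90  92  91  90  92 112 145 163 169 169 169 170]
 [173 173 172 167 158 132  93  90  90  90  90  89  87  88  96 128 154 158 162 170]
 [172 172 164 136  97  91  85  89  90  90  89  88  86  82  80  87  91  97 128 159]
 [171 163 135  93  80  82  86  88  89  91  90  89  85  81  76  78  81  80  92 127]
 [163 136  94  80  80  82  84  87  88  91  90  88  86  79  77  79  78  80  80  87]
 [136  93  80  79  80  82  85  87  89  91  90  87  87  81  78  79  80  79  80  80]
 [ 93  80  79  78  79  82  85  87  89  90  91  88  85  83  80  80  81  79  80  80]
 [ 80  79  79  79  79  80  84  87  89  90  90  88  86  82  80  80  81  80  80  79]]
```

View pics/side13.png

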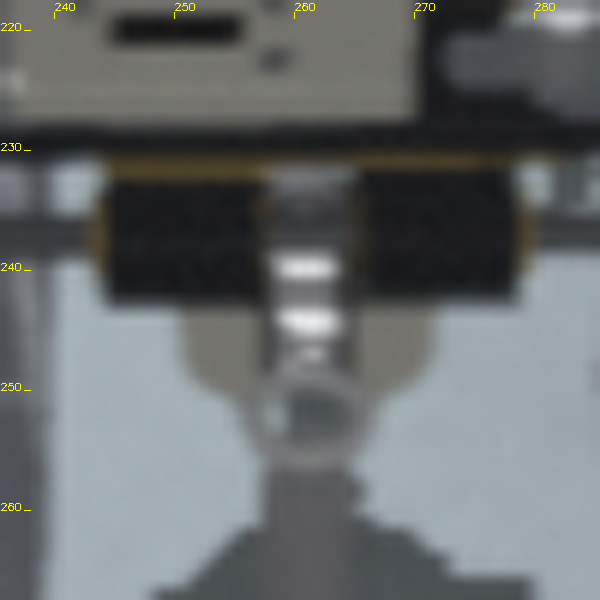

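View pics/t13z.png

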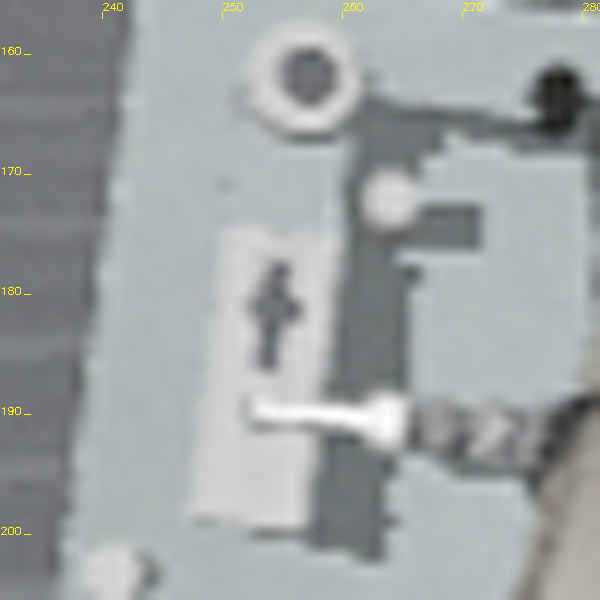

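Measurements agree: in the side view the eye centre is (261.4,252.8) and the post axis at that height is (261.1,252.6). The pull is 11.5 N. I'll lower over the head, watching the force.

>>> {"op": "arm_command", "data": {"moves": "-0.0004 0.0004 0 0; -0.0004 0.0004 0 0; -0.0004 0.0004 0.001 0; -0.0004 0.0004 0.002 0; -0.0004 0.0004 0.003 0; -0.0004 0.0004 0.004 0; -0.0004 0.0004 0.004 0", "newtons": 28}}

```text
clock: 15.33
ee_pos: [0.5703, -0.1427, 0.0428]
ee_rot: [-3.13, 0.232, 0.001]
force: [2.0, 11.5, 0.3]
gripper_width: 0.0111
```

```bash
python3 st.py;python3 pred.py
```

```text
15.3333 [ 0.5703 -0.1427  0.0428] [ 1.9939 11.4591  0.2951] [ 1.9701 -0.2217  0.0197] 0.011090227204030311
grasp [ 570.25 -142.79   61.58]
0 eye s [261.68 254.24] hook end t [261.61 189.47] pin axis t [262.65 189.6 ] tip world mm [583.22 -55.75  46.84] eye [ 566.42 -168.51   61.5 ]
3 eye s [261.68 253.88] hook end t [261.54 189.76] pin axis t [262.58 189.88] tip world mm [583.08 -56.65  42.26] eye [ 566.43 -168.47   62.86]
6 eye s [261.68 253.48] hook end t [261.57 190.05] pin axis t [262.61 190.16] tip world mm [582.92 -57.78  37.72] eye [ 566.44 -168.36   64.22]
9 eye s [261.68 253.06] hook end t [261.69 190.36] pin axis t [262.72 190.46] tip world mm [582.71 -59.14  33.25] eye [ 566.47 -168.19   65.57]
```

```bash
python3 snap.py 14 25; python3 st.py; python3 - <<'E'
from h import *
np.set_printoptions(linewidth=220,precision=2,suppress=True)
s=load('side',14)
im=s['image'].astype(float);im=np.clip((im-60)*2.5,0,255).astype(np.uint8);s['image']=im
crop(s,246,234,32,32,'s14c',18)
print(proj(s,[(.5651,-.1689,.0625),(.5651,-.1689,.0645)]))
E
```

```text
top grasp px [295.4 193.6]
side grasp px [261.5 244.3]
15.4333 [ 0.5703 -0.1427  0.0429] [ 1.5657 11.5383 -0.1403] [ 2.0528 -0.1858  0.0714] 0.011615716682049974
[[261.11 254.22]
 [261.11 253.7 ]]
```

View pics/s14c.png

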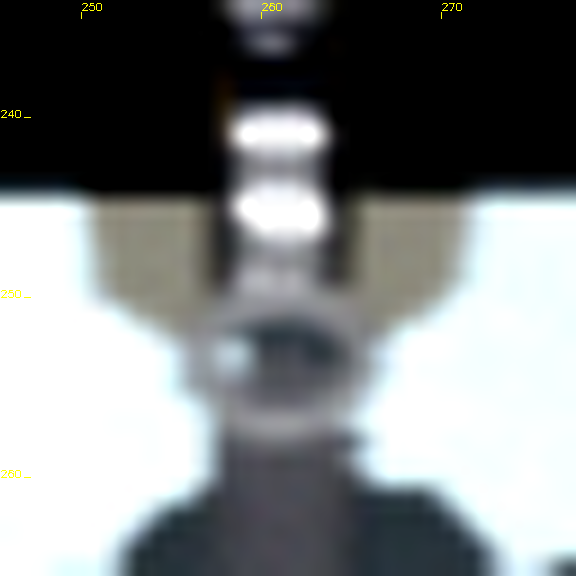

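The contrast-stretched crop shows the post head centred in the eye, with the head at about (261.3,254) inside a ring centred at (260.9,254). I'll keep lowering.

>>> {"op": "arm_command", "data": {"moves": "0 0 0.001 0; 0 0 0.002 0; 0 0 0.002 0; 0 0 0.003 0; 0 0 0.003 0", "newtons": 25}}

```text
clock: 15.85
ee_pos: [0.5703, -0.1428, 0.0399]
ee_rot: [-3.13, 0.232, 0.0]
force: [1.6, 10.9, 0.3]
gripper_width: 0.0123
```

```bash
python3 snap.py 15 25; python3 st.py; python3 - <<'E'
from h import *
s=load('side',15)
im=s['image'].astype(float);im=np.clip((im-60)*2.5,0,255).astype(np.uint8);s['image']=im
crop(s,246,234,32,32,'s15c',18)
crop(load('top',15),232,156,50,50,'t15z',12)
E
python3 pred.py
```

```text
top grasp px [295.2 193.8]
side grasp px [261.5 245.1]
15.95 [ 0.5704 -0.1428  0.04  ] [ 0.9537 11.5552  0.1482] [ 1.9597 -0.2093  0.0487] 0.011571960236742963
grasp [ 570.35 -142.89   58.8 ]
0 eye s [261.73 254.99] hook end t [261.58 189.6 ] pin axis t [262.62 189.73] tip world mm [583.31 -55.85  44.05] eye [ 566.53 -168.6    58.73]
3 eye s [261.73 254.63] hook end t [261.51 189.89] pin axis t [262.55 190.01] tip world mm [583.17 -56.74  39.46] eye [ 566.53 -168.57   60.09]
6 eye s [261.73 254.23] hook end t [261.54 190.18] pin axis t [262.57 190.29] tip world mm [583.01 -57.87  34.92] eye [ 566.55 -168.46   61.45]
9 eye s [261.73 253.81] hook end t [261.66 190.49] pin axis t [262.69 190.58] tip world mm [582.8  -59.24  30.45] eye [ 566.57 -168.29   62.8 ]
```

View pics/s15c.png

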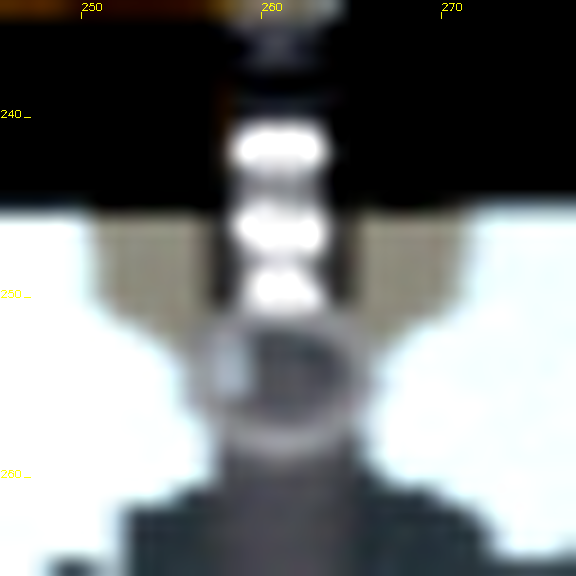

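View pics/t15z.png

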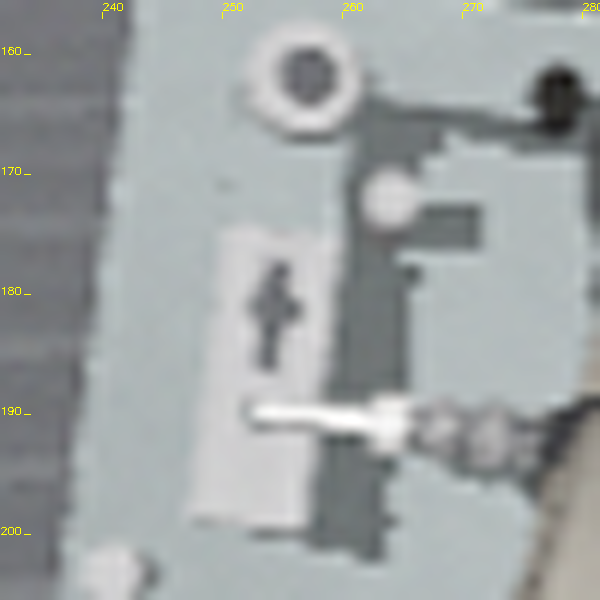

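The ring (centre 261,254.7) is now around the head, with its axis at about z = 60 mm and no rise in force. I'll lower further.

>>> {"op": "arm_command", "data": {"moves": "0 0 0.001 0; 0 0 0.002 0; 0 0 0.003 0; 0 0 0.004 0; 0 0 0.005 0; 0 0 0.005 0", "newtons": 22}}

```text
clock: 16.45
ee_pos: [0.5703, -0.1429, 0.0349]
ee_rot: [-3.13, 0.232, 0.0]
force: [1.4, 11.7, -0.1]
gripper_width: 0.0117
```

```bash
python3 snap.py 16 25; python3 st.py; python3 - <<'E'
from h import *
s=load('side',16)
im=s['image'].astype(float);im=np.clip((im-60)*2.5,0,255).astype(np.uint8);s['image']=im
crop(s,246,234,32,32,'s16c',18)
E
python3 pred.py
```

```text
top grasp px [295. 194.]
side grasp px [261.5 246.4]
16.55 [ 0.5704 -0.143   0.035 ] [ 1.082  11.7274 -0.725 ] [ 1.8293 -0.1545  0.0235] 0.011642890294295704
grasp [ 570.38 -143.01   53.84]
0 eye s [261.74 256.31] hook end t [261.51 189.89] pin axis t [262.54 190.01] tip world mm [583.33 -55.96  39.07] eye [ 566.55 -168.72   53.77]
3 eye s [261.74 255.94] hook end t [261.44 190.17] pin axis t [262.48 190.29] tip world mm [583.2  -56.86  34.48] eye [ 566.56 -168.69   55.14]
6 eye s [261.74 255.55] hook end t [261.47 190.46] pin axis t [262.5  190.57] tip world mm [583.03 -57.99  29.95] eye [ 566.57 -168.58   56.49]
9 eye s [261.74 255.14] hook end t [261.59 190.76] pin axis t [262.61 190.86] tip world mm [582.83 -59.36  25.48] eye [ 566.6  -168.41   57.84]
```

View pics/s16c.png

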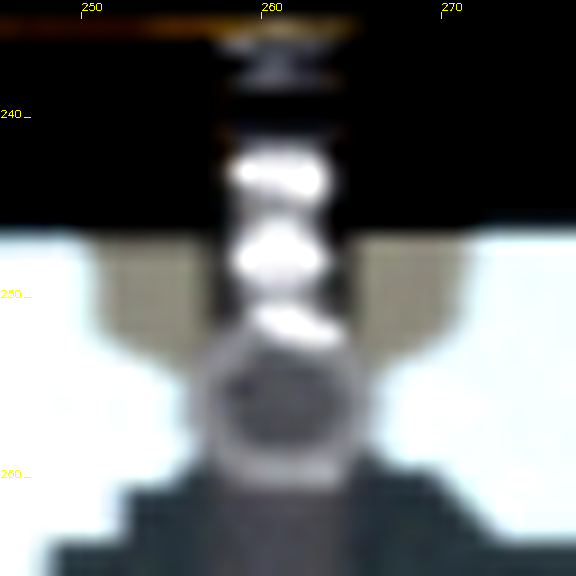

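The eye is down at (261,256.2), so its axis is at about z = 54 mm, below the head. I'll lower 1.2 mm more, let it back onto the neck, then open the fingers a little.

>>> {"op": "arm_command", "data": {"moves": "0 0 0.0006 0; 0 0 0.0012 0; 0 -0.001 0.0012 0; 0 -0.002 0.0012 0; 0 -0.003 0.0012 0; 0 -0.0035 0.0012 0; 0 -0.0035 0.0012 0"}}

```text
clock: 17.13
ee_pos: [0.5708, -0.1407, 0.034]
ee_rot: [-3.132, 0.232, -0.0]
force: [0.2, 6.7, 0.1]
gripper_width: 0.0117
```

```bash
python3 st.py
```

```text
17.1333 [ 0.5708 -0.1407  0.034 ] [0.2248 6.6943 0.0593] [1.1098 0.0059 0.067 ] 0.011745048183936891
```

The pull on the hand dropped from 11.7 N to 6.7 N after 2.3 mm, so the neck is carrying load. I'll release with a small opening.

>>> {"op": "arm_command", "data": {"moves": "0 -0.001 0 0; 0 -0.001 0 0; 0 -0.001 0 0; 0 -0.001 0 0; 0 -0.001 0 0; 0 -0.001 0 0", "gripper": 0.03, "newtons": 10}}

```text
clock: 17.63
ee_pos: [0.5709, -0.1406, 0.0338]
ee_rot: [3.133, -0.232, 0.0]
force: [-0.7, 0.0, -0.2]
gripper_width: 0.0299
```

```bash
python3 snap.py 17 30; python3 st.py
```

```text
top grasp px [294.1 193.9]
side grasp px [261.5 245.8]
17.7333 [ 0.5708 -0.1405  0.0338] [ 0.6783 -0.3822  0.1347] [-0.0565  0.0112 -0.0014] 0.030109271328555332
```

View pics/side17.png

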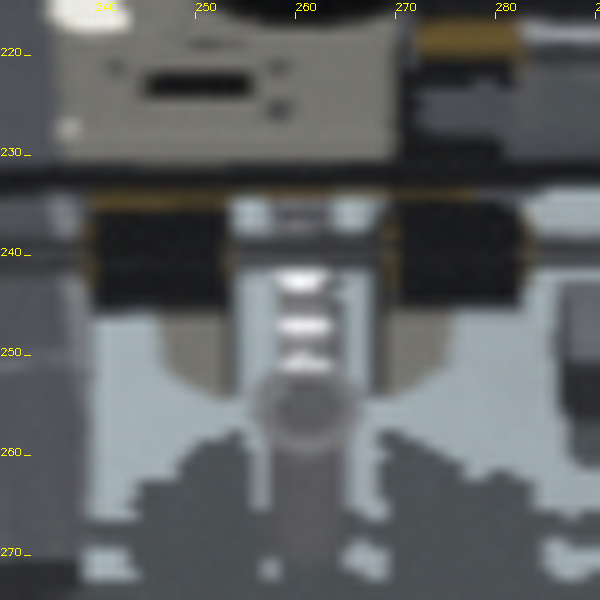

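View pics/top17.png

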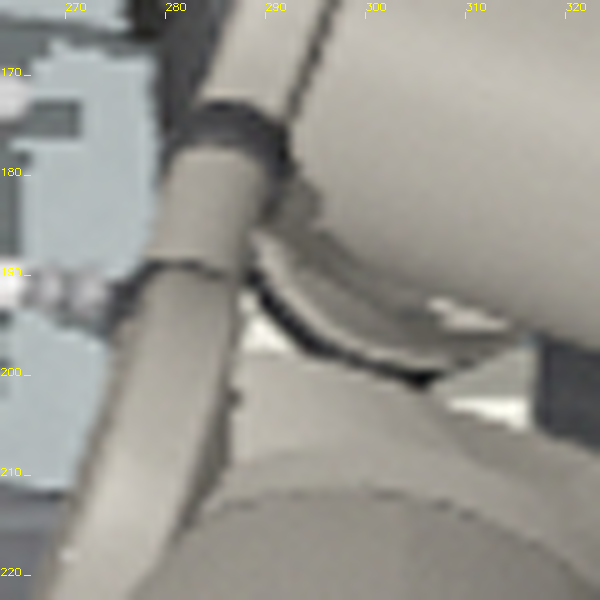

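The spring stays hooked on the post with the fingers clear on both sides. I'll retract straight up, then back away for a clear view.

>>> {"op": "arm_command", "data": {"moves": "0 0 -0.01 0; 0 0 -0.025 0; 0 0 -0.045 0; 0 0 -0.07 0; 0 0 -0.1 0; 0 0 -0.13 0; 0 0 -0.16 0; 0 0 -0.16 0"}}

```text
clock: 18.4
ee_pos: [0.5736, -0.1413, 0.2013]
ee_rot: [3.13, -0.231, 0.018]
force: [-0.2, -0.2, 1.6]
gripper_width: 0.0303
```

>>> {"op": "arm_command", "data": {"moves": "0 -0.03 -0.01 0; 0 -0.07 -0.02 0; 0 -0.11 -0.03 0; 0 -0.15 -0.03 0; 0 -0.19 -0.03 0; 0 -0.23 -0.03 0; 0 -0.27 -0.03 0; 0 -0.31 -0.03 0; 0 -0.31 -0.03 0; 0 -0.31 -0.03 0"}}

```text
clock: 19.23
ee_pos: [0.616, 0.1686, 0.2236]
ee_rot: [3.133, -0.225, -0.0]
force: [0.4, -0.8, 0.1]
gripper_width: 0.0299
```

```bash
python3 - <<'E'
from h import *;from plant import arm
for n in ('top','side'):
    s=arm.snapshot(n);pickle.dump(s,open(f'{n}18.pkl','wb'))
    cv2.imwrite(f'pics/{n}18f.png',cv2.resize(s['image'][:,:,::-1],(800,600)))
crop(load('top',18),230,148,98,74,'t18',8);crop(load('side',18),234,194,82,94,'s18',6)
E
python3 st.py
```

```text
19.3333 [0.6162 0.1658 0.2238] [-0.8846  0.1219 -0.1654] [-0.11    0.0535  0.0637] 0.030364283704366335
```

View pics/t18.png

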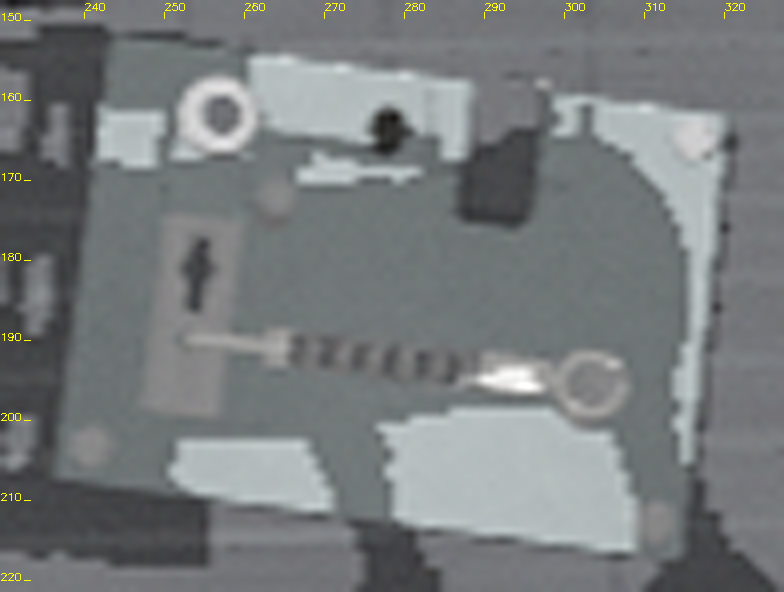

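View pics/s18.png

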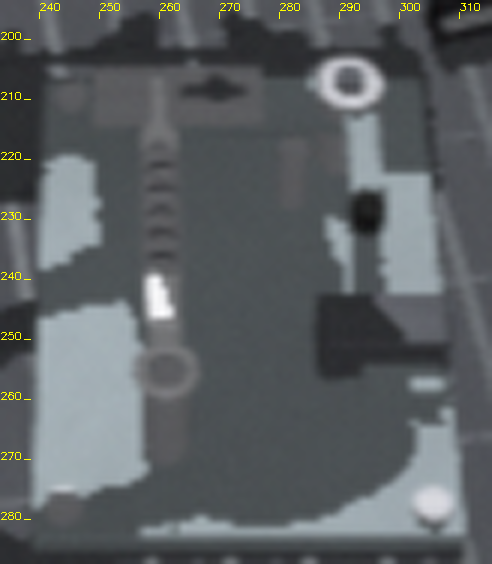

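View pics/top18f.png

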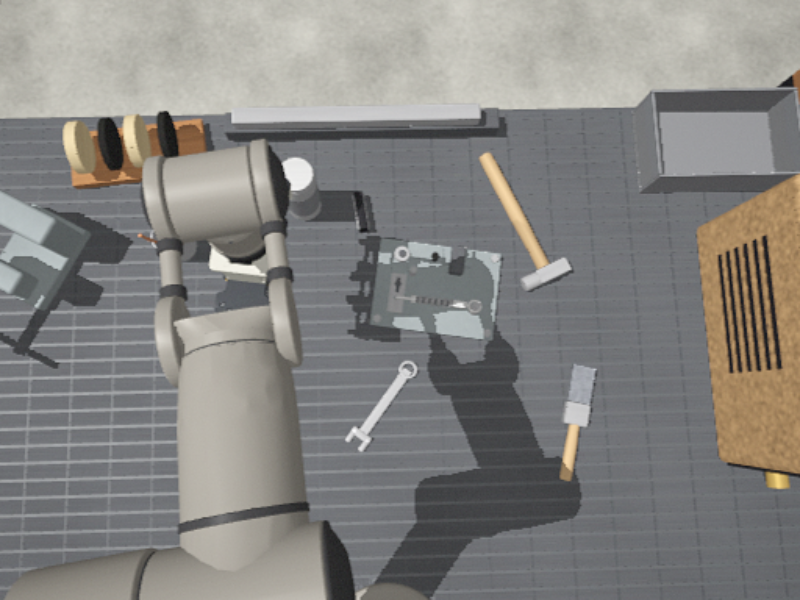

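```bash
python3 - <<'E'
from h import *
np.set_printoptions(linewidth=220,precision=4,suppress=True)
t=load('top',18);s=load('side',18)
print(t['image'].mean(2).astype(int)[188:204,294:312]);print(s['image'].mean(2).astype(int)[246:264,252:270])
for c in [(.5651,-.1688),(.5656,-.1649)]:
  for z in (.051,.056,.062): print(c,z,proj(t,[(*c,z)]),proj(s,[(*c,z)]))
E
```

```text
[[116 116 116 115 115 116 115 115 116 114 114 114 114 115 117 115 117 115]
 [117 116 116 118 117 118 116 114 117 113 114 115 116 115 115 115 116 115]
 [114 116 113 116 116 118 115 115 116 113 113 114 116 116 115 115 113 115]
 [116 116 116 116 113 115 113 118 122 121 117 116 116 110 112 115 116 115]
 [134 122 125 111 111 115 117 147 159 161 165 153 137 120 112 114 116 114]
 [171 171 163 158 148 126 148 158 140 133 137 154 187 161 112 115 116 115]
 [240 240 202 154 152 144 152 136 122 131 130 132 136 131 121 113 116 116]
 [237 241 209 162 153 160 149 125 127 131 134 134 132 139 127 111 113 113]
 [233 251 249 207 147 146 147 126 127 126 130 136 135 155 138 112 113 113]
 [120 119 115 120 116 135 153 131 124 133 126 131 146 149 126 113 114 115]
 [121 119 122 122 125 118 145 176 159 131 132 145 155 139 115 113 117 114]
 [189 188 188 187 190 156 131 155 162 162 162 160 138 118 112 114 115 112]
 [184 183 184 183 186 187 169 137 126 124 123 113 110 115 112 114 114 116]
 [186 185 185 183 183 185 188 168 144 129 121 125 118 110 113 112 114 114]
 [185 186 185 184 184 183 185 187 187 188 188 190 
[... 1157 characters left out ...]
175 173 173 170 142  97  93 102 108 107  98  91  85  80  79  80  80]
 [173 173 172 172 168 140  94  90  92  93  92  92  87  83  80  79  81  80]
 [172 172 173 173 168 140  93  87  89  90  92  89  87  82  78  80  78  79]
 [173 171 172 172 169 140  93  87  90  89  90  89  86  81  78  81  78  79]]
(0.5651, -0.1688) 0.051 [[304.5313 195.8511]] [[261.0884 257.1334]]
(0.5651, -0.1688) 0.056 [[304.8305 195.5824]] [[261.094  255.8556]]
(0.5651, -0.1688) 0.062 [[305.193 195.257]] [[261.1008 254.309 ]]
(0.5656, -0.1649) 0.051 [[303.0793 195.7033]] [[261.0185 255.6164]]
(0.5656, -0.1649) 0.056 [[303.3722 195.434 ]] [[261.0238 254.3364]]
(0.5656, -0.1649) 0.062 [[303.7271 195.1078]] [[261.0302 252.7869]]
```

```bash
python3 -c "
from plant import arm
print(arm.hand_in())"
```

```text
the job is handed in; nothing more can be done
None
```

The spring is fitted: its hook is down in the strap hole, its eye is on the neck of the post, and it holds the lever against the stop. I handed the job in at about 19.3 s of the 64 s allowed.

- **Tilt:** I gripped the spring by its tab and pressed its eye lightly on the post head, with about 2.3 N. This tilted the spring about 6° so the hook would stay in the hole while the eye passed over the head.
- **Hook:** I used the pictures to line the hook up with the hole, then lowered it in small steps. It went in on the first try, so I did not have to feel along the lever. The force never rose above about 1 N.
- **Stretch and fit:** I drew the lever to its stop at about 11.5 N, lowered the eye over the head, let it back onto the neck and released. There was a brief vertical load of about 2.4 N as the eye passed the head. I think it was mostly the hook arm resting on the strap, but I could not be sure.

**Last checks:** with the arm clear and nothing held, the ring centre is at (303.2,195.5) in the top view and (261,255.4) in the side view. These are within about 0.2 px of where an eye on the shoulder, drawn 4 mm towards the lever, should appear. The lever's position and the hook looked the same as under full pull.

In the final top view the bystanders I could see look unmoved. The tin was partly hidden by the arm, so I could not check it fully. The robot and camera positions disagreed by about 1.5–2 mm in x, and I corrected for that. None of the final checks failed.

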